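# Close the paste jars and start the bench mixer

## Robot

A 7-joint arm with a two-finger parallel gripper is mounted at the origin on the work surface. World frame = base frame: x ahead of the robot, y to its left, z up, the work surface at z = 0. Lengths are in m, angles in rad, forces in N, time in s.
With the tool pointing down it reaches from about 0.425 to 1.025 m from the base axis. Payload 9.4 kg.
Tool frame: the origin (TCP) lies at the very end of the fingers, on their centre line; the grasp point (between the pads) lies 19 mm behind it; z points along the fingers, x is the direction in which the jaws open and shut, and the axes are right-handed (so a half turn about z gives the same grasp; the last joint's range is limited). The gripper opens to 93 mm and grips with 3 to 60 N. Pads are 15 mm wide; open, the fingers measure 128 mm over their backs; the gripper's body (75 mm by 188 mm) begins 65 mm behind the grasp point.
Start: joints at [-1.305, 0.599, -0.003, 1.599, 0.002, 0.943, -0.08], TCP at [0.244, 0.683, 0.219] pointing down, gripper open.
Joint ranges: [-2.57, 2.57], [-0.35, 1.97], [-1.29, 1.29], [0.11, 2.56], [-1.05, 4.19], [0.11, 1.86], [-2.63, 2.63]. Speed limits (rad/s): [2.22, 2.22, 3.01, 3.01, 3.14, 3.14, 3.14].

## Interface

Orientations are given as a unit quaternion [w, x, y, z].
In Python, from rig import status, vision, ticket gives the robot as it stands.
- The arm moves only by the shell command python3 -m creep 'ROWS' [FORCE]. ROWS is text: rows parted by semicolons, each of 5 numbers parted by spaces: the shift along the tool's x, y, z in cm, then the turn about the tool's z in units of 5 degrees (1.0 is 5 degrees), then the closure in counts, from 0 (fully open) to 255 (shut). In form: dx dy dz yaw hand; .... A call has 1 to 8 rows; each row shifts and turns the pose as measured when the row begins, along the tool's axes as they then stand; what a row does not reach is not made up. A row lasts 1/10 s, in which the tool goes at most 50 mm and 8.59 degrees, less where a joint would pass 70% of its speed; a pose out of reach is approached as far as the arm can. A call with a gripper value outside its range is refused whole. The fingers move at their own pace and stop on an object; FORCE is the grip in N (left out, the last holds). Time passes only in rows, so rows that do not move let the fingers close. It gives the time, the measured TCP pose, the force and the opening at its end, in the units of the state.
- status.read_state(): the state, without advancing time (a new reading comes with each control period).
- vision.read_camera(name): name is "scene" or "top" or "wrist"; returns the picture (480x640x3 uint8, red, green, blue); there is no depth.
- vision.camera_model(name): a dict with "intrinsics" (3x3 intrinsics, pixels), "R" (3x3) and "t" (3): a world point X has camera coordinates R X + t; the wrist camera has in their place "T_tool_cam" (4x4, takes a point from camera to tool coordinates, whose origin is the TCP and whose axes are the tool frame's). Camera axes: x right, y down, z forward; pixel columns grow to the right and rows downward; lengths in m; the calibration is good to about 2 mm. A picture is of the moment at which its call begins: read the wrist's pose just before it. camera_model takes no time and is no camera call.
- ticket.job_done(): hands the job in, once; it reports no verdict.
The state is a dict: "time": time; "joint_pos": joint angles; "qvel": joint speeds; "effort": joint torques, N m; "tool_pos": TCP position; "eef_rot": TCP orientation; "force": force on the tool from outside, world axes, zero at the start; "torque": the same for the moment, N m; "width": finger opening in m.
Only numpy, scipy, OpenCV 4.12 (cv2) and the standard library are available. Lean on these libraries where they do the work, as an engineer would, in place of code of your own. Each camera call takes 0.05 s, during which the arm holds its last target.

## Task

Screw the lid of every paste jar on the bench fully tight (clockwise, until its rib lines up with the rib on the jar) and stand every jar upright in a bay of the mixer's tray, in any order. Then swing the hold-down bar up over the jars until it stands upright against its stop, and only after that press and let go the mixer's keys one at a time: the round key, then the square key, then the long key. Leave the jars in the tray with their lids tight and the bar up, and do not push the mouse, the power brick or the screwdriver about.

Things in the scene. Friction and masses are not known exactly. Their poses are not given: they have to be found in the camera images.
- mixer: White bench paste mixer, fixed, 210 (x) x 450 (y) mm, deck 70 mm high. Origin: centre of its underside; x points away from its front (black strip), y left, z up. On the deck an open aluminium tray: three bays in a row along y, each 108 (x) x 86 (y) mm inside; walls and dividers 4 mm thick, tops 90 mm above the bench. At the right end (y = -176) three keys in a row along x, 56 mm apart.
- bay1 (a point): Centre of the floor of the right (next to the keys) bay of the mixer's tray; the tray floor is 74 mm above the bench. Axes as the mixer's. Any bay takes any one jar.
- bay2 (a point): Centre of the floor of the middle bay of the mixer's tray; the tray floor is 74 mm above the bench. Axes as the mixer's. Any bay takes any one jar.
- bay3 (a point): Centre of the floor of the left bay of the mixer's tray; the tray floor is 74 mm above the bench. Axes as the mixer's. Any bay takes any one jar.
- jar1: Loose white plastic jar with a captive black screw lid (2 or 3 of four jars are present, the rest None): body 57 mm diameter, 78 mm high, 0.38 to 0.63 kg; lid 62 mm diameter, 80 to 106 mm above the jar's underside. Origin: centre of the underside, z up. A rib runs down its side at its +x. It can be lifted by the lid, and the lid turned while the jar stands free.
- lid1 (a joint): Screw lid of jar1 (rad): 0 fully tight against a stop, the rib on the lid's top pointing to the rib on the jar's side; grows up to 4.6 as it is unscrewed (anticlockwise from above); starts 3.0 to 4.2. It turns on the spot, neither rising nor coming off; takes 0.015 N m to turn, stays where left. Press down lightly (5 N) while turning, or the jar may turn along.
- jar2: Loose white plastic jar with a captive black screw lid (2 or 3 of four jars are present, the rest None): body 57 mm diameter, 78 mm high, 0.38 to 0.63 kg; lid 62 mm diameter, 80 to 106 mm above the jar's underside. Origin: centre of the underside, z up. A rib runs down its side at its +x. It can be lifted by the lid, and the lid turned while the jar stands free.
- lid2 (a joint): Screw lid of jar2 (rad): 0 fully tight against a stop, the rib on the lid's top pointing to the rib on the jar's side; grows up to 4.6 as it is unscrewed (anticlockwise from above); starts 3.0 to 4.2. It turns on the spot, neither rising nor coming off; takes 0.015 N m to turn, stays where left. Press down lightly (5 N) while turning, or the jar may turn along.
- jar3: Loose white plastic jar with a captive black screw lid (2 or 3 of four jars are present, the rest None): body 57 mm diameter, 78 mm high, 0.38 to 0.63 kg; lid 62 mm diameter, 80 to 106 mm above the jar's underside. Origin: centre of the underside, z up. A rib runs down its side at its +x. It can be lifted by the lid, and the lid turned while the jar stands free.
- lid3 (a joint): Screw lid of jar3 (rad): 0 fully tight against a stop, the rib on the lid's top pointing to the rib on the jar's side; grows up to 4.6 as it is unscrewed (anticlockwise from above); starts 3.0 to 4.2. It turns on the spot, neither rising nor coming off; takes 0.015 N m to turn, stays where left. Press down lightly (5 N) while turning, or the jar may turn along.
- jar4: Loose white plastic jar with a captive black screw lid (2 or 3 of four jars are present, the rest None): body 57 mm diameter, 78 mm high, 0.38 to 0.63 kg; lid 62 mm diameter, 80 to 106 mm above the jar's underside. Origin: centre of the underside, z up. A rib runs down its side at its +x. It can be lifted by the lid, and the lid turned while the jar stands free.
- lid4 (a joint): Screw lid of jar4 (rad): 0 fully tight against a stop, the rib on the lid's top pointing to the rib on the jar's side; grows up to 4.6 as it is unscrewed (anticlockwise from above); starts 3.0 to 4.2. It turns on the spot, neither rising nor coming off; takes 0.015 N m to turn, stays where left. Press down lightly (5 N) while turning, or the jar may turn along.
- holdbar (a joint): Hold-down bar of the mixer (rad): 0 leaning back (57 degrees from upright, away from the front), 1.00 standing upright over the middle line of the tray, against its stop; starts 0 to 0.2. Stiff hinge (0.35 N m, about 2 to 4 N at the bar): it stays where it is left.
- holdbar_mid (a point): Middle of the cross bar of the hold-down bar: a dark round bar of 14 mm diameter, 279 mm long, lying along the mixer's y, on two thin steel side arms that pass outside the tray's ends. It moves on an arc of 160 mm about the hinge line.
- holdbar_hinge (a point): Middle of the hinge line of the hold-down bar (fixed), 90 mm above the bench; the line runs along the mixer's y and the bar swings from +x (back) to straight above. Upright, the bar's middle is 160 mm above this point, 70 mm above the tops of the loaded jars' lids.
- round_key_top (a point): Centre of the top face of the round grey spring key, 30 mm diameter, on a black housing 44 x 60 mm, 12 mm high, on the mixer's deck (key top 92 mm above the bench, 10 mm above its housing). Which of the three places in the row it has varies.
- round_key (a joint): Travel of the round key (m): 0 up, 0.006 fully down (1.5 N to start, 5 N fully down), springs back; counts as pressed beyond 0.004.
- square_key_top (a point): Centre of the top face of the square grey spring key, 28 x 28 mm, on a black housing 44 x 60 mm, 12 mm high, on the mixer's deck (key top 92 mm above the bench, 10 mm above its housing). Which of the three places in the row it has varies.
- square_key (a joint): Travel of the square key (m): 0 up, 0.006 fully down (1.5 N to start, 5 N fully down), springs back; counts as pressed beyond 0.004.
- long_key_top (a point): Centre of the top face of the long narrow grey spring key, 16 (x) x 50 (y) mm, on a black housing 44 x 60 mm, 12 mm high, on the mixer's deck (key top 92 mm above the bench, 10 mm above its housing). Which of the three places in the row it has varies.
- long_key (a joint): Travel of the long key (m): 0 up, 0.006 fully down (1.5 N to start, 5 N fully down), springs back; counts as pressed beyond 0.004.
- mouse: Bystander: loose black computer mouse, 100 x 60 x 30 mm, origin at the centre of its underside. Leave it alone.
- brick: Bystander: loose black power brick, 130 x 60 x 35 mm, origin at the centre of its underside. Leave it alone.
- driver: Bystander: loose screwdriver lying behind the jars, about 200 mm long. Leave it alone.
There are look-alikes about, which are no part of the job. What is shaped like the jar3 but red or turquoise is not meant.

How it is judged:
By the outcome, as a careful person would: the job done as asked, in the order asked, and still so for the second after the job is handed in, with the robot touching nothing.
Of jar1, jar2, jar3, jar4 only 2 to 3 are there at a start; the rules pass over those that are not, and their reading is None.
At some moment in a run one of jar1, jar2, jar3, jar4 may be knocked a few centimetres aside while the robot is not near it.
Once in a run the grip may slacken for a moment while it holds something.
It also fails if it takes over 210 s, if anything falls off the work surface, if the arm or the gripper's body presses on something with over 40 N, if the wrist force passes 120 N, or if a joint passes its speed limit or range.

## Working session

There is one attempt and no reset: what is moved stays moved. The work goes in short steps, Python scripts to look and compute and a shell command to move; the robot and the scene stay as the last step left them, time stands still between calls to the robot, and variables do not carry over. Pictures are saved under pics/ and viewed, and the job is handed in when it is done.

```bash
ls -la; mkdir -p pics; python3 - <<'E'
from rig import status, vision
import cv2
s=status.read_state(); print(s)
for n in ("scene","top","wrist"):
    m=vision.camera_model(n); print(n,m)
    cv2.imwrite(f"pics/{n}0.png",vision.read_camera(n)[:,:,::-1])
E
```

```text
total 12
drwxr-xr-x  3 agent agent 4096 Dec  7 09:00 .
drwxr-xr-x 23 root  root  4096 Dec  7 09:00 ..
drwxr-xr-x  2 agent agent 4096 Dec  7 09:00 pics
{'time': 0.0, 'joint_pos': array([-1.30466391,  0.60011028, -0.00252528,  1.60011965,  0.0017566 ,
        0.94288105, -0.07983234]), 'qvel': array([ 0.0007211 ,  0.00242699,  0.00109997,  0.00116832,  0.00111021,
       -0.00032187,  0.00019212]), 'effort': array([-7.54235898e-04, -7.65088606e+01,  1.49733983e+00, -2.52350771e+01,
       -5.24145097e-02,  1.71675574e-02,  1.54224986e-04]), 'tool_pos': array([0.24356814, 0.68235299, 0.21777458]), 'eef_rot': array([ 4.82387411e-04,  8.17364249e-01,  5.76120743e-01, -5.84765501e-04]), 'force': array([-0.7309278 , -0.33180308,  0.53523426]), 'torque': array([ 0.00012874,  0.01494296, -0.04137539]), 'width': 0.09306252416619955}
scene {'intrinsics': array([[531.08784127,   0.        , 318.46047957],
       [  0.        , 531.08784127, 228.30221651],
       [  0.        ,   0.        ,   1.        ]]), 'R': array([[-0.31843098,  0.94786495, -0.01239949],
       [ 0.63956002,  0.20516579, -0
[... 360 characters left out ...]
 [-9.81652999e-01, -2.86394752e-02, -1.88513049e-01],
       [ 1.88600195e-01, -3.48258209e-04, -9.82053891e-01]]), 't': array([-0.08220396,  0.54685015,  1.52757595])}
wrist {'intrinsics': array([[399.4326852 ,   0.        , 312.34935278],
       [  0.        , 399.4326852 , 239.17376839],
       [  0.        ,   0.        ,   1.        ]]), 'T_tool_cam': array([[ 9.99999292e-01, -9.12769033e-04,  7.63630264e-04,
         7.95022440e-04],
       [ 6.61136711e-04,  9.59629410e-01,  2.81266702e-01,
        -7.80499817e-02],
       [-9.89533596e-04, -2.81265998e-01,  9.59629334e-01,
        -1.66808995e-01],
       [ 0.00000000e+00,  0.00000000e+00,  0.00000000e+00,
         1.00000000e+00]])}
```

View pics/scene0.png

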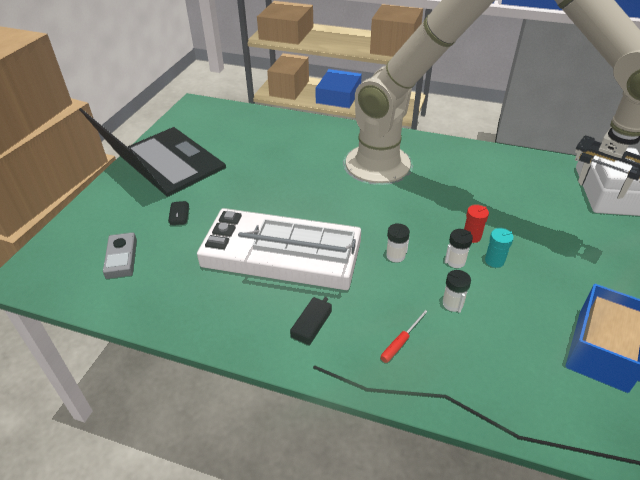

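View pics/top0.png

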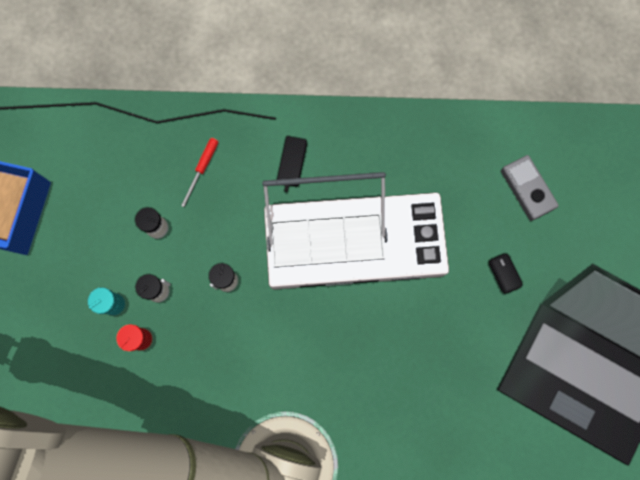

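View pics/wrist0.png

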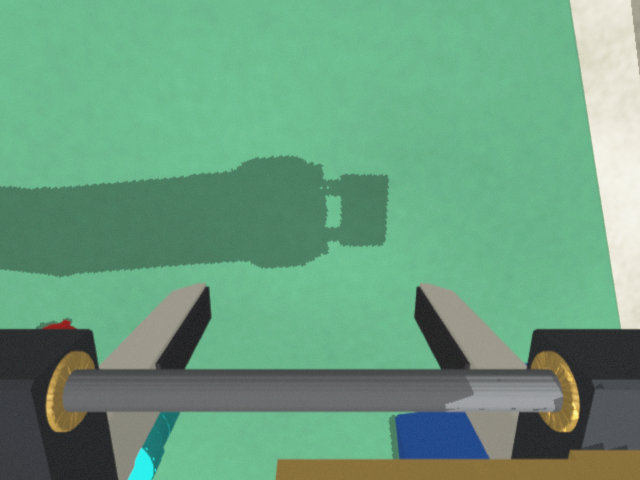

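```bash
cat > h.py <<'E'
import numpy as np, cv2
from rig import status, vision
from scipy.spatial.transform import Rotation as Rt
def q(r): return Rt.from_quat([r[1],r[2],r[3],r[0]])
def unproj(n,px,z):
    m=vision.camera_model(n); K=m["intrinsics"]
    d=np.linalg.inv(K)@np.array([px[0],px[1],1.])
    if n=="wrist":
        s=status.read_state(); T=m["T_tool_cam"]; R=q(s["eef_rot"]).as_matrix()
        o=R@T[:3,3]+s["tool_pos"]; d=R@T[:3,:3]@d
    else:
        o=-m["R"].T@m["t"]; d=m["R"].T@d
    return o+d*(z-o[2])/d[2]
def proj(n,X):
    m=vision.camera_model(n); K=m["intrinsics"]
    if n=="wrist":
        s=status.read_state(); T=m["T_tool_cam"]; R=q(s["eef_rot"]).as_matrix()
        Xt=R.T@(np.array(X)-s["tool_pos"]); c=T[:3,:3].T@(Xt-T[:3,3])
    else: c=m["R"]@np.array(X)+m["t"]
    p=K@c; return p[:2]/p[2]
def go(X):
    "shift in cm in tool axes to bring TCP to X"
    s=status.read_state(); R=q(s["eef_rot"]).as_matrix()
    return (R.T@(np.array(X)-s["tool_pos"]))*100
def yawdeg():
    R=q(status.read_state()["eef_rot"]).as_matrix(); return np.degrees(np.arctan2(R[1,0],R[0,0]))
def crop(img,x0,y0,x1,y1,k,name):
    c=cv2.resize(img[y0:y1,x0:x1],None,fx=k,fy=k,interpolation=cv2.INTER_CUBIC); cv2.imwrite(name,c)
E
python3 - <<'E'
import cv2
from h import crop
i=cv2.imread("pics/top0.png")
crop(i,80,195,250,360,4,"pics/c1.png"); crop(i,255,165,455,295,4,"pics/c2.png")
E
```

```text
(no output)
```

View pics/c1.png

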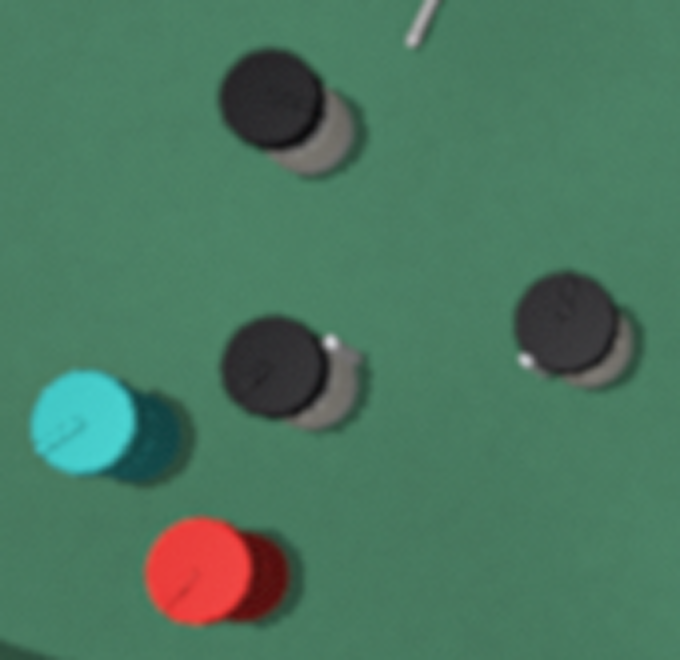

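View pics/c2.png

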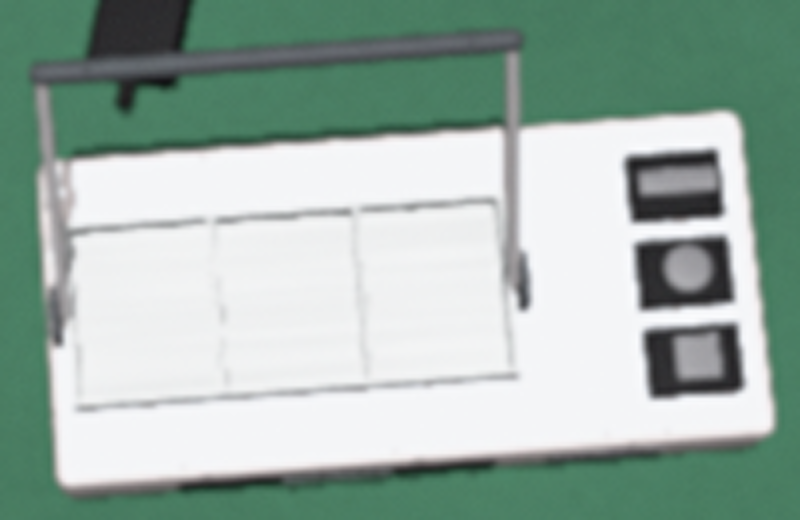

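```bash
python3 - <<'E'
from h import *
for n,p,z in [("A",(147.75,219.75),.106),("B",(148.75,286.5),.106),("C",(221.5,275.5),.106),("red",(80+200/4,195+571/4),.106),("turq",(80+84/4,195+422/4),.106)]:
    print(n,unproj("top",p,z).round(4), np.hypot(*unproj("top",p,z)[:2]).round(3))
k={}
for n,p in [("long",(678,180)),("round",(688,268)),("square",(698,355))]:
    k[n]=unproj("top",(255+p[0]/4,165+p[1]/4),.092); print(n,k[n].round(4))
for n,p,z in [("deckTR",(735,112),.07),("deckBR",(775,435),.07),("deckBL",(60,490),.07),("deckTL",(42,160),.07)]:
    print(n,unproj("top",(255+p[0]/4,165+p[1]/4),z).round(4))
for p in [(70,230),(497,200),(515,377),(78,408)]:
    print("tray",unproj("top",(255+p[0]/4,165+p[1]/4),.074).round(4))
d=k["long"]-k["square"]; print("yaw",np.degrees(np.arctan2(d[1],d[0])))
E
```

```text
A [0.5839 0.3529 0.106 ] 0.682
B [0.4194 0.3374 0.106 ] 0.538
C [0.4512 0.1639 0.106 ] 0.48
red [0.2963 0.3722 0.106 ] 0.476
turq [0.3825 0.449  0.106 ] 0.59
long [ 0.6322 -0.3304  0.092 ]
round [ 0.5763 -0.3364  0.092 ]
square [ 0.5217 -0.3423  0.092 ]
deckTR [ 0.6834 -0.3708  0.07  ]
deckBR [ 0.4766 -0.3938  0.07  ]
deckBL [0.4296 0.0482 0.07  ]
deckTL [0.6389 0.0685 0.07  ]
tray [0.5932 0.0486 0.074 ]
tray [ 0.6204 -0.2194  0.074 ]
tray [ 0.5077 -0.2317  0.074 ]
tray [0.4804 0.0389 0.074 ]
yaw 6.121384754044308
```

```bash
python3 -c "
from h import *
print(go([.584,.353,.22]),yawdeg())"; python3 -m creep '0 1 -0.5 0 0' 20
```

```text
[-19.59062894  43.1341446   -0.17519407] 70.36243831211108
time: 0.25
tool_pos: [0.2514, 0.6791, 0.2221]
eef_rot: [0.001, 0.817, 0.577, -0.001]
force: [-1.1, -0.2, 0.0]
width: 0.0928
```

```bash
python3 -m creep '-2 4.2 0 0 0;-2 4.2 0 0 0;-2 4.2 0 0 0;-2 4.2 0 0 0;-2 4.2 0 0 0;-2 4.2 0 0 0;-2 4.2 0 0 0;-2 4.2 0 0 0'; python3 -c "
from h import *
s=status.read_state();print(s['joint_pos'].round(3),s['tool_pos'])
print(go([.584,.353,.22]),yawdeg())"
```

```text
time: 1.05
tool_pos: [0.5241, 0.4098, 0.2236]
eef_rot: [-0.0, 0.814, 0.581, -0.0]
force: [1.0, 0.6, 0.4]
width: 0.0931
[-0.746  0.521 -0.004  1.74   0.002  0.881  0.489] [0.52411241 0.40980459 0.22358374]
[-3.42017524  7.51270635  0.35061295] 70.99214887690451
```

```bash
python3 -m creep '-1.7 3.7 0 0 0;-1.7 3.7 0 0 0;0 0 0 -1.7 0;0 0 0 -1.7 0;0 0 0 -1.7 0;0 0 0 -1.7 0;0 0 0 -1.7 0;0 0 0 -1.7 0';python3 -m creep '0 0 0 -1.7 0;0 0 0 -1.7 0;0 0 0 -1.7 0;0 0 0 -1.7 0;0 0 0 -1.7 0;0 0 0 -1.7 0;0 0 0 -1.7 0;0 0 0 -1.7 0'; python3 - <<'E'
from h import *
s=status.read_state();print(s['joint_pos'].round(3),s['tool_pos'])
print(go([.584,.353,.22]),yawdeg())
for X in [(.584,.353,.106),(.584,.353,.0)]: print(proj("wrist",X))
cv2.imwrite("pics/w1.png",vision.read_camera("wrist")[:,:,::-1])
E
```

```text
time: 1.85
tool_pos: [0.5978, 0.3324, 0.2259]
eef_rot: [0.004, 0.484, 0.875, -0.002]
force: [0.9, 0.0, -0.3]
width: 0.0931
time: 2.65
tool_pos: [0.6029, 0.3235, 0.2278]
eef_rot: [0.004, -0.094, 0.996, -0.006]
force: [-0.5, 0.1, 0.1]
width: 0.0931
[-0.231  0.595 -0.56   1.668  0.381  0.989  2.403] [0.60294679 0.32351621 0.22782408]
[1.31342726 3.26052693 0.73401623] -169.20371679985865
[331.3830014  272.94191006]
[327.35172544 236.72645088]
```

View pics/w1.png

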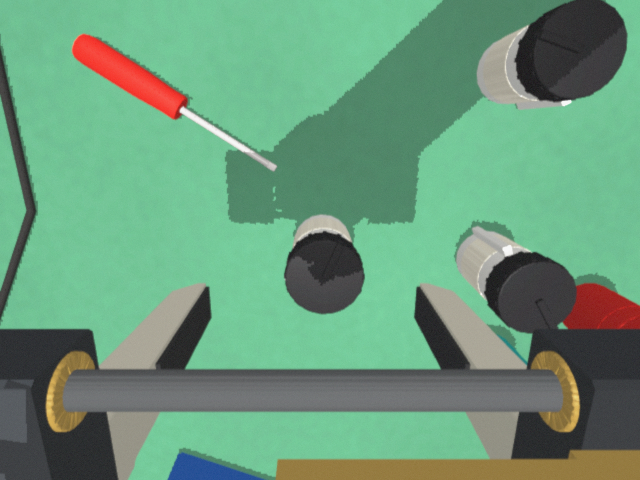

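```bash
python3 - <<'E'
from h import *
X=unproj("wrist",(324.5,272.5),.106);print(X)
print(go([X[0],X[1],.11]))
E
```

```text
[0.58936071 0.3529143  0.106     ]
[ 0.8460484   3.35348659 11.71463145]
```

```bash
python3 -m creep '1 1.7 0.5 0 0;0 1.6 1 0 0;0 0 2 0 0;0 0 0 0 0'; python3 - <<'E'
from h import *
s=status.read_state();print(s['joint_pos'].round(3),s['tool_pos'],yawdeg())
cv2.imwrite("pics/w2.png",vision.read_camera("wrist")[:,:,::-1])
print(proj("wrist",[.5866,.353,.106]),go([.5866,.353,.08]))
E
```

```text
time: 3.1
tool_pos: [0.5857, 0.356, 0.1902]
eef_rot: [0.004, -0.092, 0.996, -0.006]
force: [-0.5, -0.6, -0.1]
width: 0.093
[-0.298  0.632 -0.541  1.701  0.408  0.924  2.321] [0.58566596 0.35598366 0.19018159] -169.48783812888942
[314.70908651 239.42944819] [ 0.0945194  -0.30570366 11.17769284]
```

View pics/w2.png

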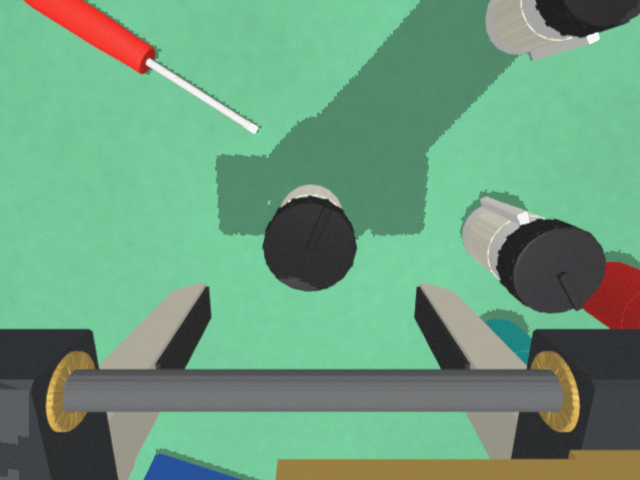

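```bash
python3 -m creep '-0.15 -0.1 3 0 0;0 0 3 0 0;0 0 3 0 0;0 0 2.2 0 0;0 0 0 0 0'; python3 - <<'E'
from h import *
s=status.read_state();print(s['joint_pos'].round(3),s['tool_pos'],yawdeg())
cv2.imwrite("pics/w3.png",vision.read_camera("wrist")[:,:,::-1])
E
```

```text
time: 3.65
tool_pos: [0.5899, 0.3618, 0.0809]
eef_rot: [0.008, -0.09, 0.996, -0.003]
force: [-0.0, -0.5, 0.2]
width: 0.0929
[-0.347  0.752 -0.47   1.77   0.504  0.733  2.233] [0.58992869 0.36179432 0.08091204] -169.6948260300903
```

View pics/w3.png

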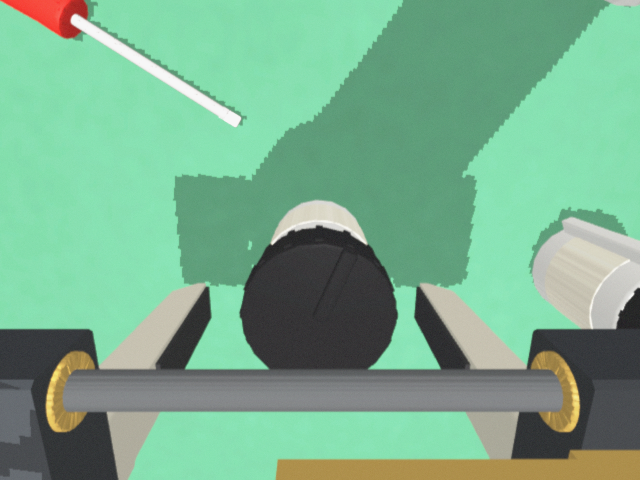

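```bash
python3 - <<'E'
from h import *
X=unproj("wrist",(319,305),.106);print(X)
print(go([X[0],X[1],.076]))
E
```

```text
[0.58966057 0.35379275 0.106     ]
[ 0.24020913 -0.83895057  0.64982445]
```

```bash
python3 -m creep '0.15 -0.4 0.3 0 0;0 -0.4 0.3 0 0;0 0 0 0 0'; python3 -c "
from h import *
print(go([.5893,.3535,.075]))"
```

```text
time: 4.0
tool_pos: [0.592, 0.3556, 0.0803]
eef_rot: [0.011, -0.089, 0.996, -0.001]
force: [0.0, 0.1, -0.3]
width: 0.093
[ 0.3152175  -0.15895514  0.52874663]
```

```bash
python3 -m creep '0.3 -0.2 0.6 0 0;0 0 0.4 0 0;0 0 0 0 150;0 0 0 0 200;0 0 0 0 255;0 0 0 0 255;0 0 0 0 255' 20; python3 -c "
from h import *
s=status.read_state();print(s['joint_pos'].round(3),s['force'],s['torque'])
print(go([.5893,.3535,.075]))"
```

```text
time: 4.7
tool_pos: [0.5899, 0.353, 0.0714]
eef_rot: [0.012, -0.089, 0.996, -0.001]
force: [-1.7, -0.4, 1.4]
width: 0.0615
[-0.341  0.755 -0.46   1.794  0.519  0.697  2.225] [-1.67484069 -0.3949193   1.38455344] [-0.02757066  0.40274531 -0.01062389]
[ 0.0377928   0.06113325 -0.36084706]
```

```bash
python3 -m creep '0 0 0.1 1.7 255;0 0 0.1 1.7 255;0 0 0.1 1.7 255;0 0 0.1 1.7 255'; python3 -c "
from h import *
s=status.read_state();print(s['joint_pos'].round(3),s['torque'],yawdeg())"
```

```text
time: 5.1
tool_pos: [0.5879, 0.3534, 0.0713]
eef_rot: [0.011, 0.211, 0.977, 0.002]
force: [-4.1, -1.1, 7.3]
width: 0.0621
[-0.441  0.73  -0.3    1.803  0.357  0.645  1.762] [-0.28382073  0.86160907  0.06059995] 155.61347869139314
```

```bash
python3 -m creep '0 0 0.05 1.7 255;0 0 0.05 1.7 255;0 0 0.05 1.7 255;0 0 0.05 1.7 255;0 0 0.05 1.7 255;0 0 0.05 1.7 255;0 0 0.05 1.7 255;0 0 0.05 1.7 255'; python3 -c "
from h import *
s=status.read_state();print(s['joint_pos'].round(3),s['torque'],yawdeg())"
```

```text
time: 5.9
tool_pos: [0.5875, 0.3566, 0.0715]
eef_rot: [0.007, 0.726, 0.688, 0.01]
force: [-1.0, -0.5, 3.9]
width: 0.0616
[-0.65   0.713  0.026  1.818 -0.01   0.588  0.894] [-0.35056323  0.3517938  -0.00577378] 86.8790540038756
```

```bash
python3 -m creep '0 0 0.07 1.7 255;0 0 0.07 1.7 255;0 0 0.07 1.7 255;0 0 0.07 1.7 255;0 0 0.07 1.7 255;0 0 0.07 1.7 255;0 0 0.07 1.7 255;0 0 0.07 1.7 255'; python3 -c "
from h import *
s=status.read_state();print(s['joint_pos'].round(3),s['torque'],yawdeg())"
```

```text
time: 6.7
tool_pos: [0.5883, 0.361, 0.0719]
eef_rot: [-0.003, 0.987, 0.158, 0.015]
force: [-1.1, 0.3, 3.1]
width: 0.0615
[-0.854  0.743  0.35   1.83  -0.405  0.609  0.057] [-0.33231199  0.42417816  0.00908271] 18.131318548504307
```

```bash
python3 -m creep '0 0.1 0.1 1.7 255;0 0.1 0.1 1.7 255;0 0.1 0.1 1.7 255;0 0.1 0.1 1.7 255;-0.05 0.05 0.1 1.7 255;-0.05 0.05 0.1 1.7 255;-0.05 0.05 0.1 1.7 255;-0.05 0.05 0.1 1.7 255'; python3 -c "
from h import *
s=status.read_state();print(s['joint_pos'].round(3),s['torque'],yawdeg())
cv2.imwrite('pics/w4.png',vision.read_camera('wrist')[:,:,::-1])"
```

```text
time: 7.5
tool_pos: [0.5926, 0.3611, 0.0715]
eef_rot: [-0.018, 0.904, -0.428, 0.014]
force: [0.6, -3.8, 1.1]
width: 0.0615
[-1.03   0.819  0.667  1.847 -0.771  0.699 -0.805] [-1.02993808  0.20123866  0.01690387] -50.648246266339946
```

View pics/w4.png

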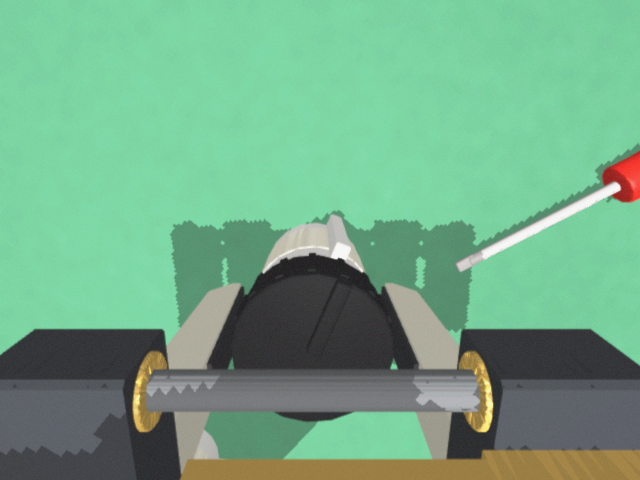

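```bash
python3 -m creep '0 0 0.08 1.7 255;0 0 0.08 1.7 255;0 0 0.08 1.7 255;0 0 0.08 1.7 255'; python3 -c "
from h import *
s=status.read_state();print(s['joint_pos'].round(3),s['torque'],yawdeg())
cv2.imwrite('pics/w5.png',vision.read_camera('wrist')[160:440,160:480,::-1])"
```

```text
time: 7.95
tool_pos: [0.5944, 0.3597, 0.071]
eef_rot: [-0.023, 0.738, -0.675, 0.009]
force: [2.3, -4.5, 3.6]
width: 0.0614
[-1.104  0.878  0.82   1.852 -0.918  0.781 -1.27 ] [-1.4706036  -0.15477865  0.1152436 ] -84.86736346323143
```

View pics/w5.png

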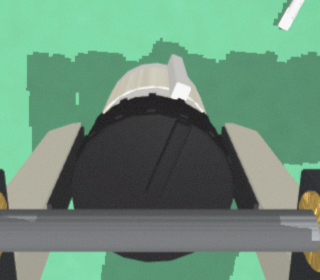

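```bash
python3 -m creep '0 0 -2 0 255;0 0 -4 0 255;0 0 -4.5 0 255;0 0 -4.5 0 255;0 0 -4.5 0 255;0 0 -3 0 255;0 0 0 0 255' 40; python3 -c "
from h import *
s=status.read_state();print(s['joint_pos'].round(3),yawdeg(), go([.5595,-.18,.3]))"
```

```text
time: 8.7
tool_pos: [0.5789, 0.357, 0.2948]
eef_rot: [-0.014, 0.739, -0.674, 0.007]
force: [0.9, 0.2, -6.4]
width: 0.0615
[-1.246  0.665  1.064  1.69  -0.639  1.14  -1.487] -84.6821124978043 [53.27871828  6.87118893 -1.23344843]
```

```bash
python3 -m creep '0 0 0 -1.7 255;0 0 0 -1.7 255;0 0 0 -1.7 255;0 0 0 -1.7 255;0 0 0 -1.7 255;0 0 0 -1.7 255;0 0 0 -1.7 255;0 0 0 -1.7 255'; python3 -c "
from h import *
s=status.read_state();print(s['joint_pos'].round(3),yawdeg(), go([.5595,-.18,.3]))"
```

```text
time: 9.5
tool_pos: [0.5673, 0.3597, 0.2739]
eef_rot: [-0.002, 0.991, -0.136, 0.002]
force: [0.1, 0.3, -6.3]
width: 0.0615
[-1.087  0.56   0.704  1.705 -0.414  1.025 -0.514] -15.605304493373863 [13.77880835 52.18205535 -2.74491026]
```

```bash
python3 -m creep '1.15 4.35 -0.6 0 255;1.15 4.35 -0.5 0 255;1.15 4.35 -0.3 0 255;1.15 4.35 -0.3 0 255;1.15 4.35 -0.3 0 255;1.15 4.35 -0.3 0 255;1.15 4.35 -0.3 0 255;1.15 4.35 0 0 255'; python3 -c "
from h import *
s=status.read_state();print(s['joint_pos'].round(3),yawdeg(), go([.5595,-.18,.3]))"
```

```text
time: 10.3
tool_pos: [0.5566, 0.0009, 0.2796]
eef_rot: [0.002, 0.993, -0.117, -0.011]
force: [1.1, 0.5, -6.1]
width: 0.0615
[-0.618  0.407  0.73   1.933 -0.328  0.946  0.037] -13.474230613050361 [ 4.45326735 17.53738224 -2.02913661]
```

```bash
python3 -m creep '1.1 4.2 -0.8 0 255;1.1 4.2 -0.6 0 255;1.1 4.2 -0.4 0 255;1.1 3.6 -0.3 -0.7 255;0 0 -0.2 -1.6 255;0 0 0 -1.6 255;0 0 0 0 255'; python3 -c "
from h import *
s=status.read_state();print(s['joint_pos'].round(3),yawdeg(), go([.5595,-.18,.3]))
cv2.imwrite('pics/t5.png',vision.read_camera('top')[:,:,::-1])"
```

```text
time: 11.0
tool_pos: [0.5536, -0.1766, 0.2884]
eef_rot: [-0.002, 0.998, 0.059, -0.021]
force: [-0.4, 0.2, -5.9]
width: 0.0614
[-0.229  0.42   0.629  1.854 -0.273  0.998  0.635] 6.771334929932378 [ 0.50018799  0.3979839  -1.17996712]
```

View pics/t5.png

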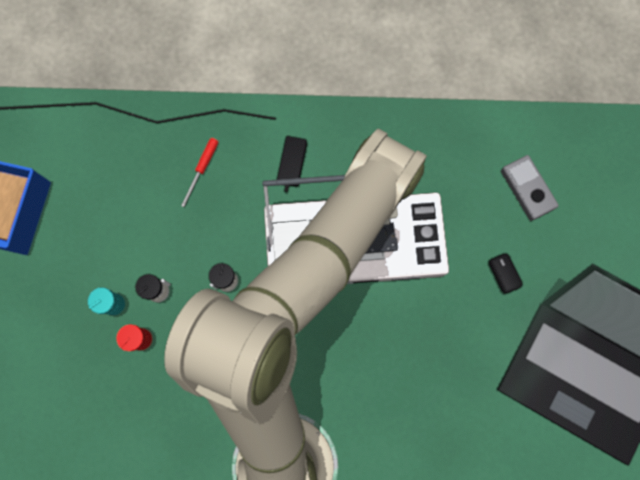

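```bash
python3 -m creep '0.6 0.3 3 0 255;0 0 2.5 0 255;0 0 0 0 255'; python3 -c "
from h import *
s=status.read_state();print(s['joint_pos'].round(3),yawdeg(), go([.5595,-.18,.146]),q(s['eef_rot']).as_matrix()[:,2])
i=vision.read_camera('wrist')[:,:,::-1].copy()
for b in [(.5595,-.18),(.5499,-.0905)]:
  for sx in(-.054,.054):
    for sy in (-.043,.043):
      p=proj('wrist',[b[0]+.9943*sx-.1066*sy,b[1]+.1066*sx+.9943*sy,.09]);cv2.circle(i,(int(p[0]),int(p[1])),3,(0,0,255),-1)
cv2.imwrite('pics/w6.png',i)"
```

```text
time: 11.35
tool_pos: [0.5572, -0.1754, 0.229]
eef_rot: [-0.003, 0.998, 0.053, -0.022]
force: [-1.5, 0.5, -6.1]
width: 0.0613
[-0.197  0.491  0.593  1.912 -0.332  0.885  0.672] 6.086949326127787 [0.54031774 0.55205081 8.27627835] [-0.04430904  0.00369568 -0.99901104]
```

View pics/w6.png

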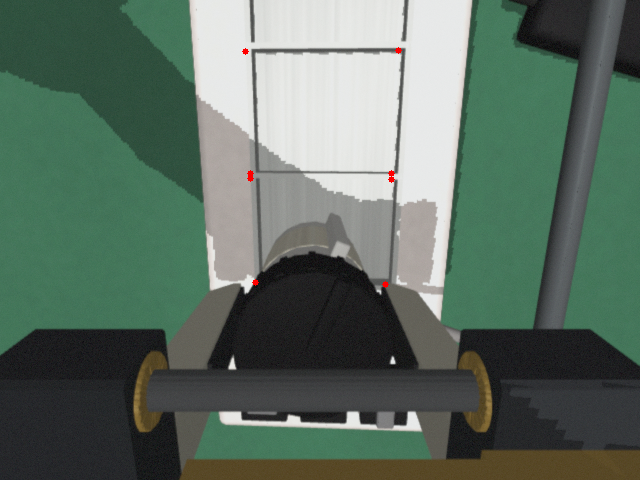

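```bash
python3 -m creep '0.5 0.3 3 0 255;0.5 0.2 2.5 0 255;0 0 0 0 255'; python3 -c "
from h import *
s=status.read_state();print(yawdeg(), go([.564,-.18,.147]),q(s['eef_rot']).as_matrix()[:,2])"
```

```text
time: 11.7
tool_pos: [0.5689, -0.1783, 0.1765]
eef_rot: [-0.002, 0.998, 0.052, -0.019]
force: [-0.3, 0.1, -5.3]
width: 0.0613
5.95899371256653 [-0.3913585  0.1418567  2.9691321] [-0.03858347  0.00293724 -0.99925106]
```

```bash
python3 -m creep '-0.4 0.2 1.3 0 255;0 0 1 0 255;0 0 0.3 0 255;0 0 0 0 255'; python3 -c "
from h import *
s=status.read_state();print(yawdeg(), go([.564,-.18,.147]),q(s['eef_rot']).as_matrix()[:,2])"
```

```text
time: 12.1
tool_pos: [0.5653, -0.1807, 0.1527]
eef_rot: [-0.002, 0.999, 0.051, -0.017]
force: [1.0, -0.6, -6.0]
width: 0.0612
5.888261772106298 [-0.09884448 -0.08352962  0.57333643] [-0.0345438   0.00233406 -0.99940046]
```

```bash
python3 -m creep '0 0 0.4 0 255;0 0 0.3 0 255;0 0 0.2 0 255'; python3 -m creep '0 0 0.2 0 255;0 0 0.2 0 255;0 0 0 0 255'
```

```text
time: 12.4
tool_pos: [0.5657, -0.1827, 0.1469]
eef_rot: [-0.001, 0.999, 0.051, -0.015]
force: [-8.5, 0.7, 23.6]
width: 0.0616
time: 12.7
tool_pos: [0.5656, -0.1838, 0.1475]
eef_rot: [-0.002, 0.999, 0.05, -0.013]
force: [0.5, -1.1, -6.3]
width: 0.0611
```

```bash
python3 -m creep '0 0 0.2 0 255;0 0 0 0 255'; python3 -m creep '0 0 0 0 100;0 0 0 0 60;0 0 0 0 0;0 0 0 0 0'; python3 -c "
from h import *
s=status.read_state();print(yawdeg(),s['joint_pos'].round(3),q(s['eef_rot']).as_matrix()[:,2])
cv2.imwrite('pics/w7.png',vision.read_camera('wrist')[:,:,::-1])"
```

```text
time: 12.9
tool_pos: [0.566, -0.185, 0.1471]
eef_rot: [-0.002, 0.999, 0.049, -0.012]
force: [-0.7, 1.5, -5.5]
width: 0.0616
time: 13.3
tool_pos: [0.567, -0.1855, 0.1472]
eef_rot: [-0.001, 0.999, 0.05, -0.011]
force: [1.0, 0.1, -0.7]
width: 0.0811
5.683015489342625 [-0.121  0.593  0.516  1.971 -0.427  0.709  0.756] [-2.29004918e-02  9.15155545e-04 -9.99737330e-01]
```

View pics/w7.png

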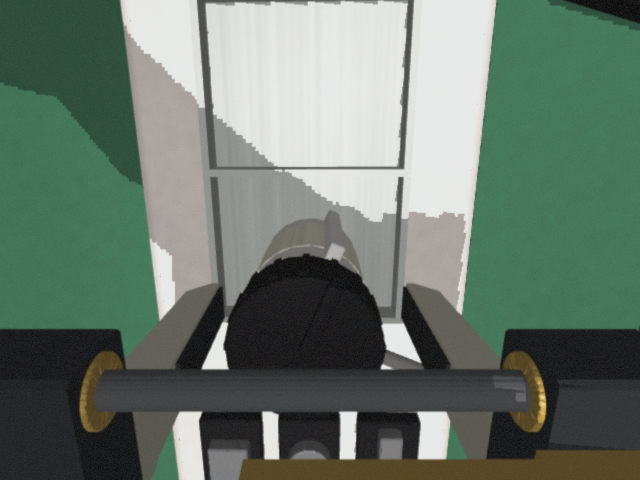

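```bash
python3 -m creep '0 0 0 0 0;0 0 -2 0 0;0 0 -4 0 0;0 0 -4.5 0 0;0 0 -4.5 0 0;0 -3 0 0 0;0 -4.5 0 0 0;0 -4.5 0 0 0'; python3 -c "
from h import *
s=status.read_state();print(yawdeg(),s['joint_pos'].round(3),go([.4512,.1639,.25]))
cv2.imwrite('pics/w8.png',vision.read_camera('wrist')[:,:,::-1])
cv2.imwrite('pics/s8.png',vision.read_camera('scene')[180:380,160:560,::-1].repeat(2,0).repeat(2,1))"
```

```text
time: 14.15
tool_pos: [0.5597, -0.0706, 0.3044]
eef_rot: [0.001, 0.999, 0.044, -0.01]
force: [0.1, 0.5, 0.3]
width: 0.093
5.011592667166267 [-0.443  0.371  0.65   1.885 -0.258  0.992  0.409] [ -8.64881362 -24.31430088   5.59311443]
```

View pics/w8.png

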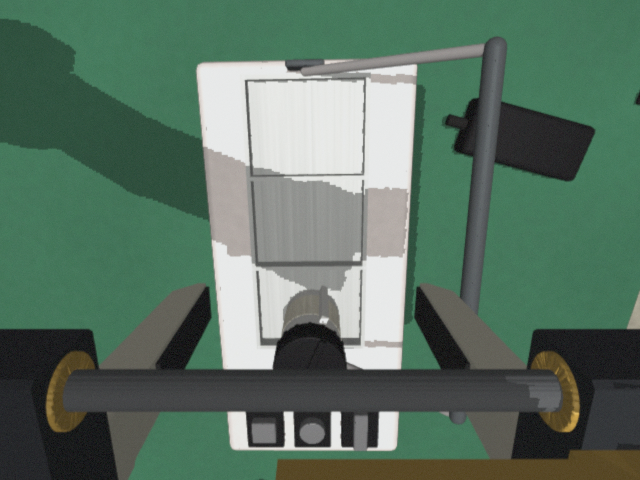

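View pics/s8.png

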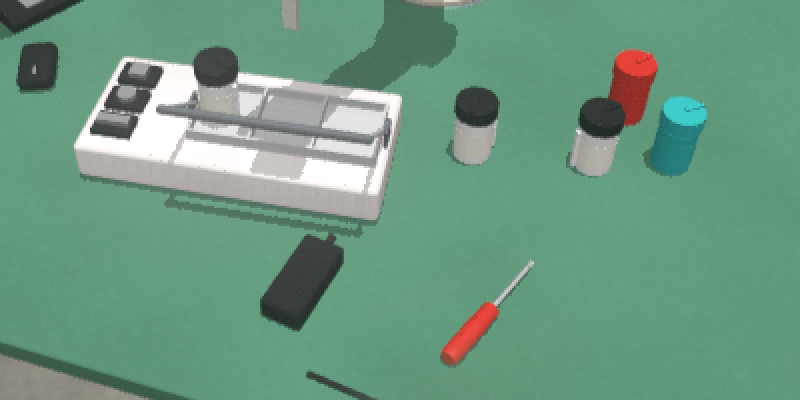

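```bash
python3 -m creep '-1.5 -4.1 0 0 0;-1.5 -4.1 0 0 0;-1.5 -4.1 0 0 0;-1.5 -4.1 1 0 0;-1.5 -4.1 1 0 0;-1 -3.3 1 0 0;0 0 0 -1.7 0;0 0 0 -1.7 0'; python3 -m creep '0 0 0 -1.7 0;0 0 0 -1.7 0;0 0 0 -1.7 0;0 0 0 -1.7 0;0 0 0 -1.7 0;0 0 0 -1.7 0;0 0 0 -1.7 0;0 0 0 -1.7 0'; python3 -c "
from h import *
s=status.read_state();print(yawdeg(),s['joint_pos'].round(3),go([.4512,.1639,.2]))
cv2.imwrite('pics/w9.png',vision.read_camera('wrist')[:,:,::-1])
print(proj('wrist',[.4512,.1639,.106]))"
```

```text
time: 15.05
tool_pos: [0.449, 0.1707, 0.2749]
eef_rot: [-0.001, 0.98, 0.196, -0.009]
force: [0.1, -0.3, 0.0]
width: 0.0932
time: 15.85
tool_pos: [0.451, 0.1682, 0.2751]
eef_rot: [-0.005, 0.699, 0.715, -0.006]
force: [0.8, 0.1, 0.4]
width: 0.093
91.27293154727276 [-0.677  0.245  0.258  2.076 -0.09   0.845  1.227] [-0.42289216  0.13257597  7.50971244]
[306.69147404 219.05851907]
```

View pics/w9.png

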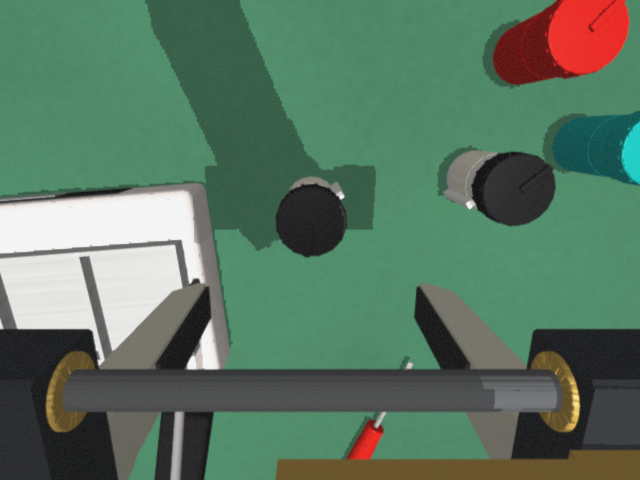

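```bash
python3 -m creep '0 0 0 -1.7 0;0 0 0 -1.7 0;0 0 0 -1.7 0;0 0 0 -1.7 0;0 0 0 -1.7 0;0 0 0 -1.7 0;0 0 0 -1.7 0;0 0 0 0 0'; python3 -c "
from h import *
s=status.read_state();print(yawdeg(),s['joint_pos'].round(3),q(s['eef_rot']).as_matrix()[:,2]);print(go([.4515,.1630,.15]))"
```

```text
time: 16.7
tool_pos: [0.4533, 0.1645, 0.2753]
eef_rot: [-0.007, 0.25, 0.968, -0.002]
force: [-1.1, -0.4, 0.4]
width: 0.0926
151.008823829174 [-0.499  0.243  0.046  2.066 -0.022  0.847  2.196] [-0.01444147 -0.00126786 -0.99989491]
[-0.0673488  -0.11332677 12.53392116]
```

```bash
python3 -m creep '0 0 4 0 0;0 0 4 0 0;0 0 4 0 0;0 0 0 0 0'; python3 -c "
from h import *
s=status.read_state();print(yawdeg(),s['joint_pos'].round(3),q(s['eef_rot']).as_matrix()[:,2]);print(go([.4515,.1630,.075]))
cv2.imwrite('pics/w10.png',vision.read_camera('wrist')[:,:,::-1])
print(proj('wrist',[.4512,.1639,.106]))"
```

```text
time: 17.1
tool_pos: [0.4549, 0.164, 0.1541]
eef_rot: [-0.004, 0.264, 0.964, -0.0]
force: [-0.3, -0.0, -0.1]
width: 0.0927
149.3411543280553 [-0.489  0.415  0.038  2.203 -0.039  0.531  2.187] [-0.00761315  0.00116276 -0.99997034]
[ 0.18886632 -0.2338696   7.90753072]
[318.83927848 257.25935301]
```

View pics/w10.png

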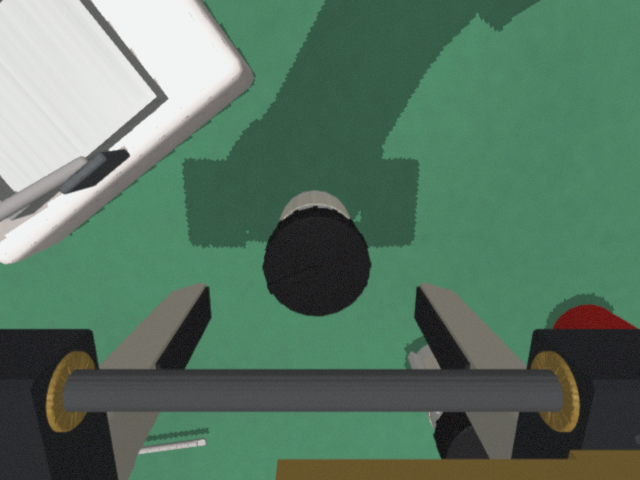

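```bash
python3 -m creep '0.1 -0.1 3 0 0;0 0 3 0 0;0 0 1.8 0 0;0 0 0 0 0'; python3 -c "
from h import *
s=status.read_state();print(go([.4515,.1630,.075]))
cv2.imwrite('pics/w11.png',vision.read_camera('wrist')[:,:,::-1])"
```

```text
time: 17.55
tool_pos: [0.4604, 0.166, 0.0837]
eef_rot: [0.002, 0.271, 0.963, 0.004]
force: [-0.4, 0.3, 0.5]
width: 0.0933
[ 0.60319836 -0.7275555   0.86017325]
```

View pics/w11.png

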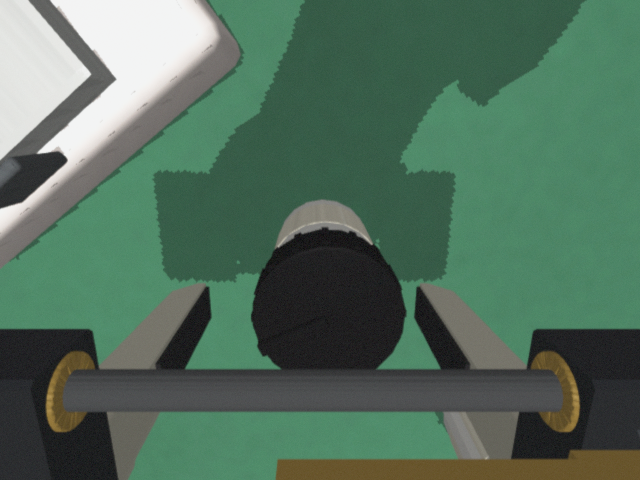

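```bash
python3 -m creep '0.4 -0.5 0.4 0 0;0.3 -0.3 0.4 0 0;0.1 -0.2 0.4 0 0;0 0 0 0 0'; python3 -c "
from h import *
s=status.read_state();print(go([.4515,.1630,.075]))"
```

```text
time: 18.0
tool_pos: [0.4505, 0.1625, 0.0767]
eef_rot: [0.005, 0.272, 0.962, 0.007]
force: [-0.1, -0.4, -0.2]
width: 0.0929
[-0.05901625  0.09741576  0.17544715]
```

```bash
python3 -m creep '0 0 0.2 0 0;0 0 0 0 150;0 0 0 0 255;0 0 0 0 255;0 0 0 0 255' 25;  python3 -m creep '0 0 0.1 1.7 255;0 0 0.1 1.7 255;0 0 0.1 1.7 255;0 0 0.1 1.7 255;0 0 0.05 1.7 255;0 0 0.05 1.7 255;0 0 0.05 1.7 255;0 0 0.05 1.7 255'; python3 -c "
from h import *
s=status.read_state();print(yawdeg(),s['joint_pos'].round(3),s['torque'],q(s['eef_rot']).as_matrix()[:,2])"
```

```text
time: 18.5
tool_pos: [0.451, 0.1627, 0.0751]
eef_rot: [0.005, 0.273, 0.962, 0.007]
force: [-0.0, 1.1, 0.7]
width: 0.0657
time: 19.3
tool_pos: [0.4496, 0.1662, 0.075]
eef_rot: [-0.002, 0.769, 0.639, 0.012]
force: [-2.5, 0.7, 8.9]
width: 0.0616
79.42752607954672 [-0.665  0.568  0.286  2.303 -0.554  0.313  1.493] [-0.09676749  0.4692882   0.03906509] [ 0.01493358  0.01834456 -0.99972019]
```

```bash
python3 -m creep '0 0.05 0.05 1.7 255;0 0.05 0.05 1.7 255;0 0.05 0.05 1.7 255;0 0.05 0.05 1.7 255;0 0.05 0.05 1.7 255;0 0.05 0.05 1.7 255;0 0.05 0.05 1.7 255;0 0.05 0.05 1.7 255'; python3 -c "
from h import *
s=status.read_state();print(yawdeg(),s['joint_pos'].round(3),s['torque'],q(s['eef_rot']).as_matrix()[:,2])"
```

```text
time: 20.1
tool_pos: [0.4546, 0.1686, 0.0756]
eef_rot: [-0.014, 0.996, 0.093, 0.011]
force: [-0.7, 0.1, 8.9]
width: 0.0615
10.653109143687933 [-0.855  0.629  0.59   2.308 -0.965  0.435  0.735] [-0.01651925  0.4378591   0.03070517] [ 0.01994353  0.02929741 -0.99937176]
```

```bash
python3 -m creep '0 0.05 0.05 1.7 255;0 0.05 0.05 1.7 255;0 0.05 0.05 1.7 255'; python3 -c "
from h import *
s=status.read_state();print(yawdeg(),s['joint_pos'].round(3),s['torque'],q(s['eef_rot']).as_matrix()[:,2])"
```

```text
time: 20.4
tool_pos: [0.4564, 0.1688, 0.0756]
eef_rot: [-0.018, 0.991, -0.131, 0.009]
force: [-1.3, 1.4, 9.0]
width: 0.0614
-15.126877692565577 [-0.881  0.643  0.636  2.309 -1.017  0.46   0.343] [-0.0878099   0.29943751  0.01862856] [ 0.02304978  0.03266221 -0.99920062]
```

```bash
python3 -m creep '0 0 0.05 1.7 255;0 0 0.05 1.7 255;0 0 0.05 1.7 255;0 0 0.05 1.7 255'; python3 -c "
from h import *
s=status.read_state();print(yawdeg(),s['joint_pos'].round(3),s['torque'],q(s['eef_rot']).as_matrix()[:,2])"
```

```text
time: 20.8
tool_pos: [0.4594, 0.1687, 0.0752]
eef_rot: [-0.021, 0.908, -0.419, 0.006]
force: [1.5, -1.6, 5.2]
width: 0.0615
-49.52060080231155 [-0.882  0.647  0.642  2.307 -1.031  0.459 -0.243] [-0.64420236  0.03518663  0.01367521] [ 0.0287834   0.03311155 -0.99903711]
```

```bash
python3 -m creep '0 0 0.07 1.7 255;0 0 0.07 1.7 255;0 0 0.07 1.7 255;0 0 0.07 1.7 255'; python3 -c "
from h import *
s=status.read_state();print(yawdeg(),s['joint_pos'].round(3),s['torque'],q(s['eef_rot']).as_matrix()[:,2])
cv2.imwrite('pics/w12.png',vision.read_camera('wrist')[160:440,160:480,::-1])"
```

```text
time: 21.2
tool_pos: [0.463, 0.1671, 0.0741]
eef_rot: [-0.024, 0.743, -0.668, 0.003]
force: [-2.0, -2.7, 13.4]
width: 0.0615
-83.89030126178585 [-0.873  0.647  0.632  2.306 -1.035  0.448 -0.838] [-1.07271521  0.74566391 -0.01784713] [ 0.03569883  0.03187651 -0.99885408]
```

View pics/w12.png

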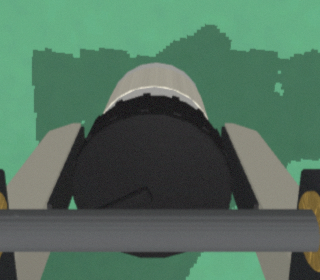

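```bash
python3 -m creep '0 0 0.03 1.7 255;0 0 0.03 1.7 255;0 0 0.03 1.7 255;0 0 0.03 1.7 255'; python3 -c "
from h import *
s=status.read_state();print(yawdeg(),s['joint_pos'].round(3),s['torque'],q(s['eef_rot']).as_matrix()[:,2])
cv2.imwrite('pics/w13.png',vision.read_camera('wrist')[:,:,::-1])"
```

```text
time: 21.65
tool_pos: [0.4663, 0.1617, 0.0746]
eef_rot: [0.025, -0.512, 0.858, -0.0]
force: [0.3, -5.0, 5.7]
width: 0.0618
-118.29774035225446 [-0.869  0.647  0.637  2.307 -1.036  0.44  -1.429] [-1.54364269  0.27180289  0.05231137] [ 0.0435089   0.02543368 -0.99872924]
```

View pics/w13.png

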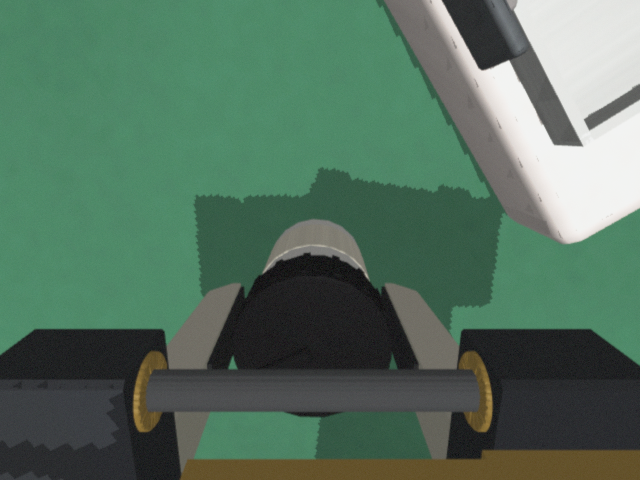

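```bash
python3 -m creep '0 0 -2 0 255;0 0 -4 0 255;0 0 -4.5 0 255;0 0 -4.5 0 255;0 0 -4.5 0 255;0 0 -3 -1.7 255;0 0 -0.5 -1.7 255;0 0 -0.2 -1.7 255' 40; python3 -m creep '0 0 -0.2 -1.7 255;0 0 -0.2 -1.7 255;0 0 -0.2 -1.7 255;0 0 -0.2 -1.7 255;0 0 -0.2 -1.7 255;0 0 -0.2 -1.7 255;0 0 -0.2 -1.7 255;0 0 -0.2 -1.7 255';python3 -c "
from h import *
s=status.read_state();print(yawdeg(),s['joint_pos'].round(3),q(s['eef_rot']).as_matrix()[:,2],go([.554,-.09,.3]))
i=vision.read_camera('scene')[:,:,::-1]
cv2.imwrite('pics/s13.png',i[130:330,280:580].repeat(2,0).repeat(2,1))"
```

```text
time: 22.5
tool_pos: [0.4527, 0.1539, 0.3114]
eef_rot: [0.017, -0.687, 0.726, -0.005]
force: [-0.2, 0.5, -5.0]
width: 0.0616
time: 23.3
tool_pos: [0.4457, 0.1528, 0.3252]
eef_rot: [-0.01, 0.977, -0.212, 0.01]
force: [0.4, 0.9, -4.9]
width: 0.0614
-24.49934483726958 [-1.101  0.183  0.788  2.072 -0.173  0.92  -0.647] [ 0.02304919  0.01623679 -0.99960247] [19.88922938 17.66318974  2.37081492]
```

View pics/s13.png

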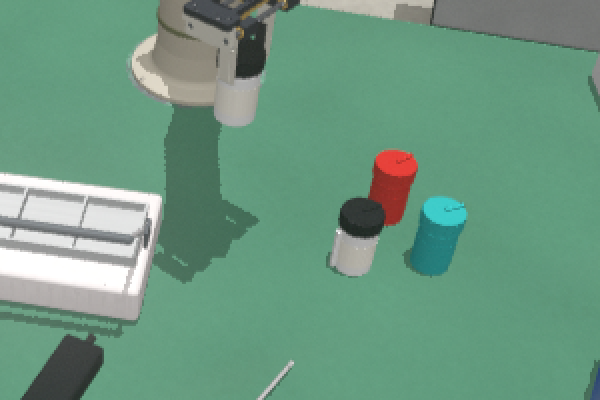

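```bash
python3 -m creep '3.2 2.9 0 0 255;3.2 2.9 0 0 255;3.2 2.9 0 0 255;3.2 2.9 0 0 255;3.2 2.9 0 0 255;3.2 2.9 0 0 255;0 0 0 -1.7 255;0 0 0 -1.7 255'; python3 -m creep '0 0 0 -1.7 255;0 0 0 -1 255;0 0 0 0 255'; python3 -c "
from h import *
s=status.read_state();print(yawdeg(),s['joint_pos'].round(3),q(s['eef_rot']).as_matrix()[:,2],go([.554,-.09,.26]))"
```

```text
time: 24.15
tool_pos: [0.5497, -0.0912, 0.3185]
eef_rot: [-0.008, 0.998, -0.066, 0.006]
force: [-0.2, 0.3, -4.5]
width: 0.0615
time: 24.45
tool_pos: [0.548, -0.0924, 0.3164]
eef_rot: [-0.007, 0.999, 0.053, 0.005]
force: [0.3, 0.0, -4.0]
width: 0.0613
6.0305871557301165 [-0.41   0.332  0.658  1.905 -0.263  0.981  0.474] [ 0.0095957   0.01510944 -0.9998398 ] [ 0.5618383  -0.10094155  5.64869858]
```

```bash
python3 -m creep '0.5 0 3 0 255;0 0 4 0 255;0 0 4 0 255;0 0 2 0 255;0 0 0 0 255'; python3 -c "
from h import *
s=status.read_state();print(yawdeg(),q(s['eef_rot']).as_matrix()[:,2],go([.554,-.09,.148]))
cv2.imwrite('pics/w14.png',vision.read_camera('wrist')[:,:,::-1])"
```

```text
time: 24.95
tool_pos: [0.5546, -0.0892, 0.182]
eef_rot: [-0.007, 0.999, 0.041, 0.005]
force: [-0.5, 0.7, -4.6]
width: 0.0615
4.656200743045401 [ 0.010183    0.01480223 -0.99983859] [-0.10076175  0.12043047  3.39328822]
```

View pics/w14.png

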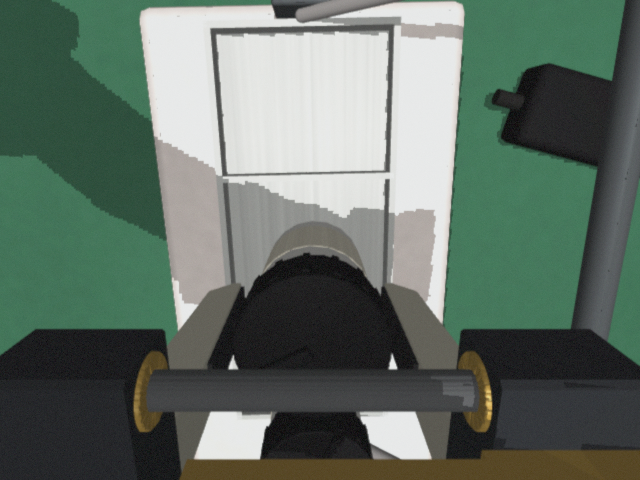

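```bash
python3 -m creep '0 0 1.5 0 255;0 0 0.8 0 255;0 0 0.4 0 255;0 0 0 0 255'; python3 -m creep '0 0 0.3 0 255;0 0 0.2 0 255'
```

```text
time: 25.4
tool_pos: [0.5579, -0.0894, 0.1594]
eef_rot: [-0.007, 0.999, 0.038, 0.009]
force: [-0.1, 0.8, -4.4]
width: 0.0614
time: 25.6
tool_pos: [0.5589, -0.0894, 0.1558]
eef_rot: [-0.007, 0.999, 0.037, 0.01]
force: [-0.2, 0.4, -5.0]
width: 0.0614
```

```bash
python3 -m creep '-0.4 0 0.3 0 255;0 0 0.25 0 255'; python3 -m creep '0 0 0.25 0 255;0 0 0.2 0 255'; python3 -m creep '0 0 0.2 0 255;0 0 0 0 255'
```

```text
time: 25.8
tool_pos: [0.5551, -0.0897, 0.1505]
eef_rot: [-0.007, 0.999, 0.037, 0.011]
force: [-0.6, -0.7, -4.4]
width: 0.0615
time: 26.0
tool_pos: [0.5574, -0.0907, 0.1481]
eef_rot: [-0.006, 0.999, 0.037, 0.013]
force: [-2.1, 0.8, 23.6]
width: 0.0617
time: 26.2
tool_pos: [0.5574, -0.0909, 0.1484]
eef_rot: [-0.008, 0.999, 0.037, 0.014]
force: [-1.3, 1.0, -2.8]
width: 0.0613
```

Seated. Release and lift.

```bash
python3 -m creep '0 0 0 0 100;0 0 0 0 0;0 0 0 0 0;0 0 0 0 0;0 0 -2 0 0;0 0 -4 0 0;0 0 -4.5 0 0;0 0 -4.5 0 0'; python3 -m creep '0 -3 0 0 0;0 -4.5 0 0 0;0 -4.5 0 0 0;0 0 0 0 0'; python3 -c "
from h import *
s=status.read_state();print(yawdeg(),s['joint_pos'].round(3),q(s['eef_rot']).as_matrix()[:,2],go([.4194,.3374,.28]))
cv2.imwrite('pics/w15.png',vision.read_camera('wrist')[:,:,::-1])
cv2.imwrite('pics/s15.png',vision.read_camera('scene')[180:380,160:560,::-1].repeat(2,0).repeat(2,1))"
```

```text
time: 27.0
tool_pos: [0.552, -0.0933, 0.2976]
eef_rot: [-0.007, 0.999, 0.036, 0.009]
force: [1.5, 0.1, -0.4]
width: 0.0927
time: 27.4
tool_pos: [0.5471, 0.0276, 0.3069]
eef_rot: [-0.007, 0.999, 0.034, 0.017]
force: [0.2, -0.6, 1.0]
width: 0.0929
3.8869129098732995 [-0.648  0.318  0.669  1.952 -0.265  0.92   0.22 ] [ 0.03273461  0.01470007 -0.99935597] [-10.72316381 -31.74097177   2.72505918]
```

View pics/w15.png

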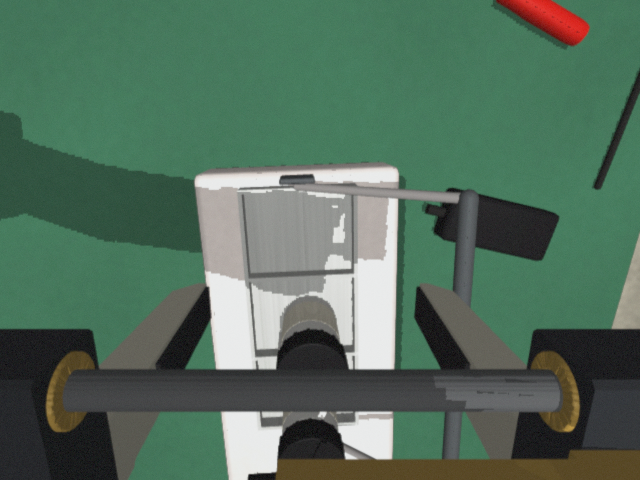

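View pics/s15.png

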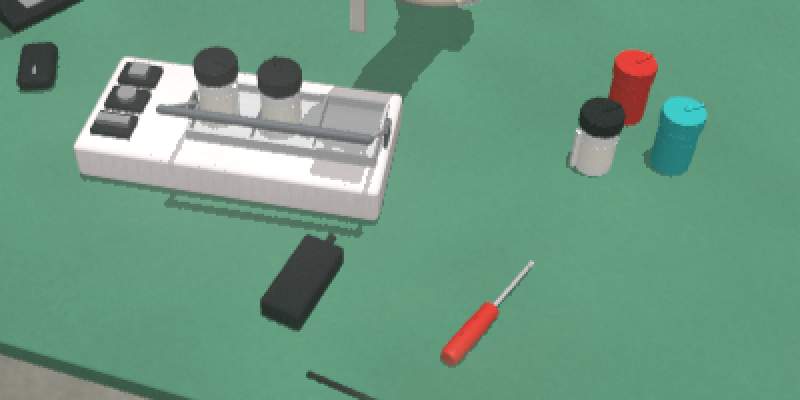

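```bash
python3 -m creep '-1.35 -3.95 0 0 0;-1.35 -3.95 0 0 0;-1.35 -3.95 0 0 0;-1.35 -3.95 0 0 0;-1.35 -3.95 0 0 0;-1.35 -3.95 0.5 0 0;-1.35 -3.95 0.5 0 0;-1.1 -3 0.5 0 0'; python3 -m creep '0 0 0 -1.7 0;0 0 0 -1.7 0;0 0 0 -1.7 0;0 0 0 -1.7 0;0 0 0 -1.7 0;0 0 0 -1.7 0;0 0 0 -1.7 0;0 0 0 -1.7 0'; python3 -m creep '0 0 0 -1.7 0;0 0 0 -1.7 0;0 0 0 -1.7 0;0 0 0 -1.7 0;0 0 0 -1.7 0;0 0 0 -1.7 0;0 0 0 -1.7 0;0 0 0 -1.7 0'; python3 -c "
from h import *
s=status.read_state();print(yawdeg(),s['joint_pos'].round(3),q(s['eef_rot']).as_matrix()[:,2],go([.4194,.3374,.2]))
cv2.imwrite('pics/w16.png',vision.read_camera('wrist')[:,:,::-1])
print(proj('wrist',[.4194,.3374,.106]))"
```

```text
time: 28.3
tool_pos: [0.4309, 0.3146, 0.2918]
eef_rot: [-0.004, 1.0, 0.016, 0.021]
force: [0.6, -0.1, 0.4]
width: 0.0929
time: 29.1
tool_pos: [0.4369, 0.3079, 0.2895]
eef_rot: [0.011, 0.816, 0.578, 0.018]
force: [-0.2, -0.8, -0.3]
width: 0.0933
time: 29.9
tool_pos: [0.4471, 0.2929, 0.2886]
eef_rot: [0.021, 0.347, 0.938, 0.006]
force: [-0.1, -0.3, -0.1]
width: 0.0934
139.36822449889655 [-0.76   0.275  0.069  1.979  0.016  0.857  1.728] [ 0.04366312 -0.00419459 -0.99903751] [5.31342411 1.35084816 8.70941187]
[375.59853063 225.24775286]
```

View pics/w16.png

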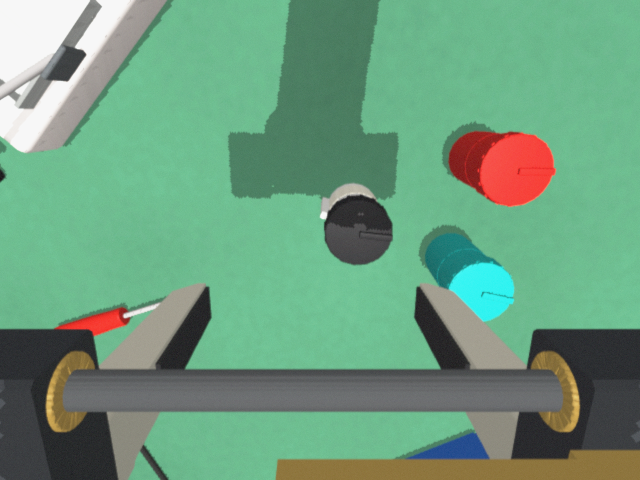

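```bash
python3 -m creep '4 0.8 3 0 0;0 0 2 0 0;0 0 0 0 0'; python3 -c "
from h import *
s=status.read_state();print(yawdeg(),s['joint_pos'].round(3),q(s['eef_rot']).as_matrix()[:,2],go([.4194,.3374,.075]))
cv2.imwrite('pics/w17.png',vision.read_camera('wrist')[:,:,::-1])
print(s['tool_pos'],status.read_state()['tool_pos'],proj('wrist',[.4194,.3374,.106]))"
```

```text
time: 30.25
tool_pos: [0.4282, 0.321, 0.2369]
eef_rot: [0.023, 0.351, 0.936, 0.006]
force: [0.1, -0.8, -0.3]
width: 0.0929
138.89265908654605 [-0.815  0.336  0.057  2.041  0.025  0.734  1.645] [ 0.04692417 -0.00381351 -0.99889117] [ 2.35443263  0.20969088 16.1225626 ]
[0.4281856  0.32096539 0.23688005] [0.42822943 0.32167499 0.23791884] [340.6888135  229.27172233]
```

View pics/w17.png

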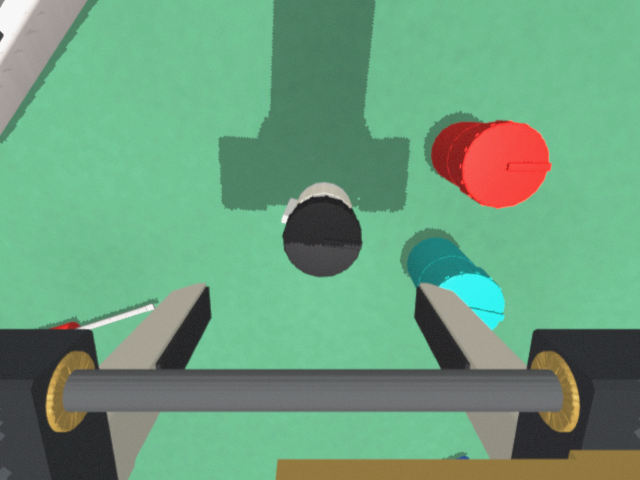

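```bash
python3 -c "
from h import *
print(proj('wrist',[.2963,.3722,.106]),proj('wrist',[.3825,.449,.106]))
print(unproj('wrist',(322,236),.106),unproj('wrist',(322.5,213),.05))
i=vision.read_camera('top')[:,:,::-1]; crop(i,80,195,250,360,4,'pics/c17.png')"
```

```text
[503.37899011 158.07830892] [464.2963406  301.44340943]
[0.43393571 0.33217441 0.106     ] [0.43149855 0.32877131 0.05      ]
```

View pics/c17.png

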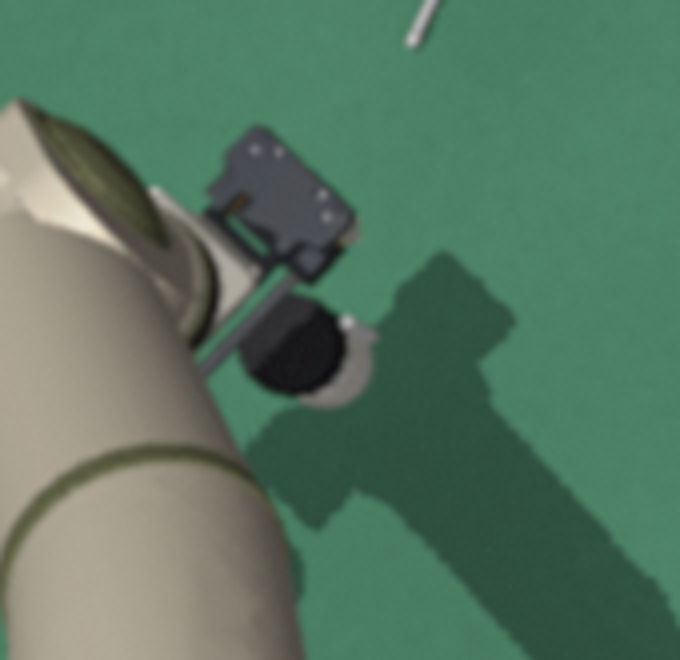

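```bash
python3 -c "
from h import *
print(unproj('top',(153.75,281.25),.106), go([.4335,.330,.13]))"
```

```text
[0.43247687 0.32639767 0.106     ] [ 0.56610836  0.58937255 10.89093255]
```

```bash
python3 -m creep '0.5 0.5 4 0 0;0 0 4 0 0;0 0 2 0 0;0 0 0 0 0'; python3 -c "
from h import *
s=status.read_state();print(yawdeg(),q(s['eef_rot']).as_matrix()[:,2],go([.4335,.330,.075]))
cv2.imwrite('pics/w18.png',vision.read_camera('wrist')[:,:,::-1])
print(proj('wrist',[.4335,.33,.106]))"
```

```text
time: 30.75
tool_pos: [0.4393, 0.3294, 0.142]
eef_rot: [0.026, 0.355, 0.934, 0.012]
force: [0.4, -0.8, 0.6]
width: 0.093
138.3554689012886 [ 0.05741672  0.00478371 -0.99833884] [ 0.7365904  -0.62123509  6.66048177]
[323.98172468 260.64258066]
```

View pics/w18.png

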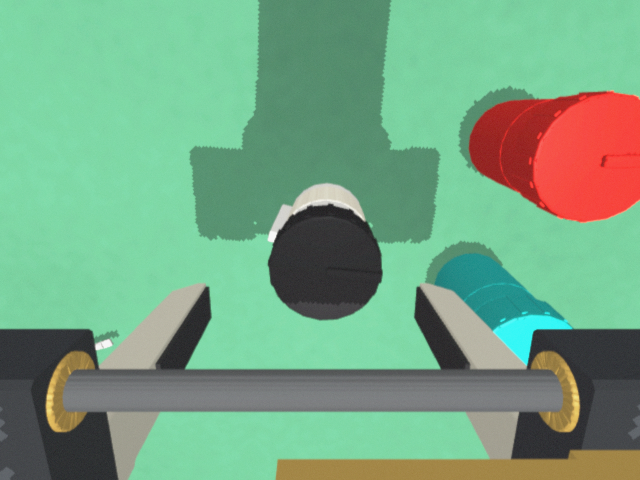

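```bash
python3 -m creep '0.4 -0.4 2.5 0 0;0.3 -0.4 2.5 0 0;0 -0.2 1.6 0 0;0 0 0 0 0'; python3 -c "
from h import *
s=status.read_state();print(yawdeg(),q(s['eef_rot']).as_matrix()[:,2],go([.4335,.330,.075]))
cv2.imwrite('pics/w19.png',vision.read_camera('wrist')[:,:,::-1])
print(proj('wrist',[.4335,.33,.106]))"
```

```text
time: 31.2
tool_pos: [0.4373, 0.3295, 0.083]
eef_rot: [0.029, 0.358, 0.933, 0.019]
force: [-0.1, -0.8, 0.3]
width: 0.093
137.99736521579655 [ 0.06823002  0.01346243 -0.99757878] [ 0.35316968 -0.26183728  0.77751214]
[317.91864427 318.8926428 ]
```

View pics/w19.png

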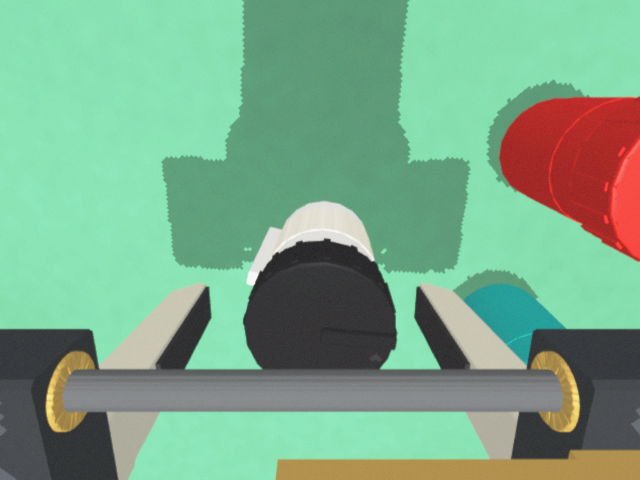

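```bash
python3 -m creep '0 0 -4.5 0 0;0 0 -4.5 0 0;0 0 -4.5 0 0;0 0 -4.5 0 0;0 0 0 0 0'; python3 -c "
from h import *
s=status.read_state();print(yawdeg(),q(s['eef_rot']).as_matrix()[:,2],s['tool_pos'])"; python3 -m creep '0 0 0 0 0;0 0 0 0 0;0 0 0 0 0;0 0 0 0 0;0 0 0 0 0'; python3 -c "
from h import *
s=status.read_state();print(yawdeg(),q(s['eef_rot']).as_matrix()[:,2],s['tool_pos'])"
```

```text
time: 31.75
tool_pos: [0.4274, 0.3277, 0.2795]
eef_rot: [0.031, 0.359, 0.932, 0.023]
force: [0.0, -0.6, 0.6]
width: 0.093
137.7595336000066 [ 0.07493234  0.02013648 -0.99698529] [0.42743626 0.32768768 0.27951516]
time: 32.25
tool_pos: [0.4273, 0.3268, 0.2819]
eef_rot: [0.032, 0.36, 0.932, 0.024]
force: [-0.3, -0.9, 0.3]
width: 0.0929
137.6789383422892 [ 0.07688197  0.0222361  -0.99679221] [0.42730594 0.32681395 0.28186762]
```

```bash
python3 -m creep '-3 -3.3 0 0 0;-3 -3.3 0 0 0;-3 -3.3 0 0 0;0 0 0 0 0';  python3 -c "
from h import *
s=status.read_state();print(yawdeg(),s['joint_pos'].round(3),q(s['eef_rot']).as_matrix()[:,2],s['tool_pos'])"; python3 -m creep '0 0 0 3 0;0 0 0 3 0;0 0 0 3 0;0 0 0 0 0';  python3 -c "
from h import *
s=status.read_state();print(yawdeg(),s['joint_pos'].round(3),q(s['eef_rot']).as_matrix()[:,2],s['tool_pos'])"; python3 -m creep '0 0 0 -3 0;0 0 0 -3 0;0 0 0 -3 0;0 0 0 0 0';  python3 -c "
from h import *
s=status.read_state();print(yawdeg(),s['joint_pos'].round(3),q(s['eef_rot']).as_matrix()[:,2],s['tool_pos'])"
```

```text
time: 32.65
tool_pos: [0.4265, 0.19, 0.275]
eef_rot: [0.03, 0.358, 0.933, 0.022]
force: [0.2, 1.1, -0.9]
width: 0.0929
137.9115932500131 [-6.500e-01  1.840e-01  1.100e-01  2.155e+00  1.000e-03  7.330e-01
  1.865e+00] [ 0.07141252  0.01861454 -0.99727316] [0.42645254 0.19002804 0.27504251]
time: 33.05
tool_pos: [0.4262, 0.1889, 0.273]
eef_rot: [0.024, 0.559, 0.829, 0.026]
force: [0.1, 0.0, -0.1]
width: 0.0928
112.02746575765875 [-0.717  0.188  0.192  2.16  -0.023  0.731  1.443] [ 0.06792402  0.01600887 -0.99756205] [0.42621067 0.18892159 0.27297043]
time: 33.45
tool_pos: [0.4256, 0.191, 0.2712]
eef_rot: [0.028, 0.351, 0.936, 0.018]
force: [0.2, 0.4, 0.4]
width: 0.0929
138.82680816734631 [-0.647  0.192  0.104  2.155  0.003  0.733  1.876] [ 0.06501629  0.01410458 -0.99778452] [0.42562874 0.19097606 0.27119853]
```

```bash
for i in 1 2; do python3 -m creep '0 0 -0.05 0 0;0 0 -0.05 0 0;0 0 -0.05 0 0;0 0 -0.05 0 0;0 0 -0.05 0 0;0 0 -0.05 0 0;0 0 -0.05 0 0;0 0 -0.05 0 0';  python3 -c "
from h import *
s=status.read_state();print(yawdeg(),s['joint_pos'].round(3),q(s['eef_rot']).as_matrix()[:,2],s['tool_pos'])"; done
```

```text
time: 34.25
tool_pos: [0.4252, 0.1915, 0.275]
eef_rot: [0.028, 0.354, 0.935, 0.018]
force: [-0.4, 0.3, 0.4]
width: 0.093
138.49810552718066 [-0.65   0.187  0.105  2.15   0.003  0.744  1.869] [ 0.0640732   0.01354868 -0.99785322] [0.42523837 0.19145278 0.27499711]
time: 35.05
tool_pos: [0.425, 0.1913, 0.2794]
eef_rot: [0.028, 0.354, 0.935, 0.018]
force: [0.1, -0.5, 0.5]
width: 0.0931
138.48107625984437 [-0.651  0.181  0.106  2.144  0.004  0.756  1.868] [ 0.06415993  0.01358865 -0.99784711] [0.42496256 0.19130616 0.27939746]
```

```bash
python3 -m creep '0 0 0 5 0;0 0 0 5 0;0 0 0 5 0;0 0 0 5 0;0 0 0 5 0;0 0 0 5 0;0 0 0 5 0;0 0 0 5 0';  python3 -c "
from h import *
s=status.read_state();print(yawdeg(),s['joint_pos'].round(3),q(s['eef_rot']).as_matrix()[:,2],s['tool_pos'])"; python3 -m creep '0 0 0 -5 0;0 0 0 -5 0;0 0 0 -5 0;0 0 0 -5 0;0 0 0 -5 0;0 0 0 -5 0;0 0 0 -5 0;0 0 0 -5 0';  python3 -c "
from h import *
s=status.read_state();print(yawdeg(),s['joint_pos'].round(3),q(s['eef_rot']).as_matrix()[:,2],s['tool_pos'])"
```

```text
time: 35.85
tool_pos: [0.425, 0.1911, 0.2797]
eef_rot: [0.013, 0.821, 0.569, 0.03]
force: [-0.1, 0.2, 0.3]
width: 0.093
69.49685610953155 [-0.83   0.183  0.321  2.153 -0.055  0.753  0.735] [ 0.06426047  0.01386731 -0.99783681] [0.42504134 0.19107288 0.27973302]
time: 36.65
tool_pos: [0.4247, 0.1918, 0.2799]
eef_rot: [0.028, 0.359, 0.933, 0.018]
force: [-0.2, 0.4, -1.1]
width: 0.0932
137.84680961048306 [-0.652  0.18   0.106  2.144  0.004  0.757  1.856] [ 0.06428189  0.01373243 -0.99783729] [0.42474115 0.19176691 0.27988676]
```

```bash
python3 -c "
from h import *
print(go([.4335,.330,.14]))"; python3 -m creep '1.5 1.3 2 0 0;1.5 1.3 2 0 0;1.5 1.3 2 0 0;1.5 1.3 2 0 0;1.5 1.3 2 0 0;1.5 1.3 2 0 0;0 1 0 0 0;0 0 0 0 0';  python3 -c "
from h import *
s=status.read_state();print(yawdeg(),s['joint_pos'].round(3),q(s['eef_rot']).as_matrix()[:,2],s['tool_pos'],go([.4335,.330,.075]))
cv2.imwrite('pics/w20.png',vision.read_camera('wrist')[:,:,::-1])
print(proj('wrist',[.4335,.33,.106]))"
```

```text
[ 9.15978138 10.09272748 14.20455376]
time: 37.45
tool_pos: [0.4267, 0.3236, 0.159]
eef_rot: [0.029, 0.357, 0.933, 0.02]
force: [-0.9, -0.7, 0.7]
width: 0.0925
138.0614990216767 [-0.832  0.436  0.074  2.141  0.01   0.505  1.637] [ 0.06806316  0.01593652 -0.99755372] [0.42671946 0.32358745 0.159013  ] [0.26067996 0.44709352 8.43711792]
[314.69392652 271.42372494]
```

View pics/w20.png

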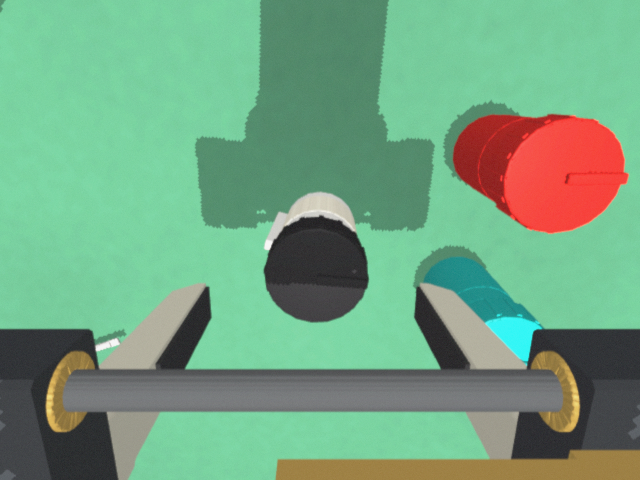

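```bash
python3 -m creep '0.1 0.2 2 0 0;0.1 0.1 2 0 0;0.1 0.1 2 0 0;0 0 1.8 0 0;0 0 0.4 0 0;0 0 0 0 0';  python3 -c "
from h import *
s=status.read_state();print(yawdeg(),q(s['eef_rot']).as_matrix()[:,2],s['tool_pos'],go([.4335,.330,.075]))"
```

```text
time: 38.1
tool_pos: [0.4373, 0.3245, 0.0827]
eef_rot: [0.032, 0.361, 0.932, 0.023]
force: [-1.2, 0.2, 0.2]
width: 0.0932
137.5656793449466 [ 0.0755276   0.01969925 -0.99694911] [0.4373483  0.32448928 0.08273829] [0.68818397 0.09792872 0.75325874]
```

```bash
python3 -m creep '0.35 0 0.4 0 0;0.3 0 0.4 0 0;0.1 0.1 0.3 0 0;0 0 0 0 0';  python3 -c "
from h import *
s=status.read_state();print(yawdeg(),q(s['eef_rot']).as_matrix()[:,2],s['tool_pos'],go([.4335,.330,.075]))
cv2.imwrite('pics/w21.png',vision.read_camera('wrist')[:,:,::-1])"
```

```text
time: 38.5
tool_pos: [0.4342, 0.3311, 0.0741]
eef_rot: [0.033, 0.362, 0.931, 0.025]
force: [0.9, 0.1, 0.4]
width: 0.0929
137.48447580668838 [ 0.07876344  0.02261779 -0.99663672] [0.43422805 0.33107245 0.07410023] [-0.02265172 -0.12170988 -0.09783449]
```

View pics/w21.png

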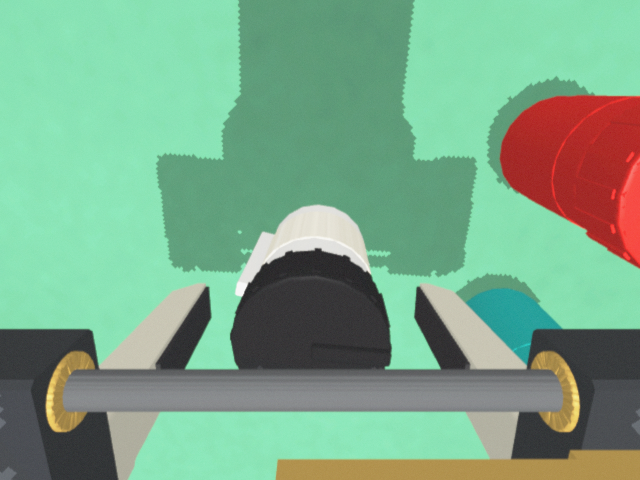

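```bash
python3 -m creep '0 0 0 0 150;0 0 0 0 255;0 0 0 0 255;0 0 0 0 255;0 0 0 0 255' 25; python3 -m creep '0 0 0.1 1.7 255;0 0 0.1 1.7 255;0 0 0.1 1.7 255;0 0 0.1 1.7 255;0 0 0.05 1.7 255;0 0 0.05 1.7 255'; python3 -c "
from h import *
s=status.read_state();print(yawdeg(),s['joint_pos'].round(3),s['torque'],q(s['eef_rot']).as_matrix()[:,2])"
```

```text
time: 39.05
tool_pos: [0.4344, 0.3311, 0.0746]
eef_rot: [0.033, 0.362, 0.931, 0.025]
force: [0.4, -1.3, -0.6]
width: 0.0621
time: 39.65
tool_pos: [0.4346, 0.3313, 0.0741]
eef_rot: [0.017, 0.732, 0.68, 0.038]
force: [-2.7, -2.8, 13.1]
width: 0.0618
85.833822975273 [-0.956  0.599  0.258  2.199 -0.377  0.303  1.107] [-1.31727465  0.37870511 -0.04268854] [ 0.07971119  0.02678633 -0.99645804]
```

```bash
python3 -m creep '0 0 0.02 1.7 255;0 0 0.02 1.7 255;0 0 0.02 1.7 255;0 0 0.02 1.7 255;0 0 0.02 1.7 255;0 0 0.02 1.7 255;0 0 0.02 1.7 255;0 0 0.02 1.7 255'; python3 -c "
from h import *
s=status.read_state();print(yawdeg(),s['joint_pos'].round(3),s['torque'],q(s['eef_rot']).as_matrix()[:,2])
cv2.imwrite('pics/w22.png',vision.read_camera('wrist')[160:440,160:480,::-1])"
```

```text
time: 40.45
tool_pos: [0.434, 0.3284, 0.0759]
eef_rot: [-0.008, 0.988, 0.148, 0.041]
force: [-1.8, -0.5, 4.9]
width: 0.0615
17.019464715706384 [-1.139  0.647  0.547  2.214 -0.837  0.396  0.383] [-0.61338174  0.5543605   0.00337279] [ 0.07809078  0.02818392 -0.99654779]
```

View pics/w22.png

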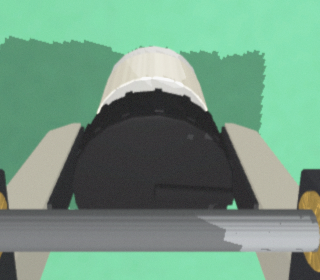

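```bash
python3 -m creep '0 0 0.06 1.7 255;0 0 0.06 1.7 255;0 0 0.06 1.7 255;0 0 0.06 1.7 255;0 0 0.06 1.7 255;0 0 0.06 1.7 255;0 0 0.06 1.7 255;0 0 0.06 1.7 255'; python3 -c "
from h import *
s=status.read_state();print(yawdeg(),s['joint_pos'].round(3),s['torque'],q(s['eef_rot']).as_matrix()[:,2])
cv2.imwrite('pics/w23.png',vision.read_camera('wrist')[160:440,160:480,::-1])"
```

```text
time: 41.3
tool_pos: [0.4358, 0.3306, 0.0751]
eef_rot: [-0.034, 0.899, -0.436, 0.029]
force: [0.1, -0.2, 6.7]
width: 0.0617
-51.75865876143732 [-1.227  0.696  0.699  2.218 -1.026  0.476 -0.621] [-0.27310776  0.35476335  0.01926189] [ 0.08073811  0.03548697 -0.99610342]
```

View pics/w23.png

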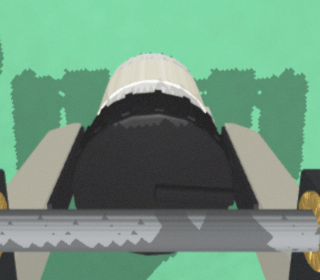

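```bash
python3 -m creep '0 0 0.05 1.7 255;0 0 0.05 1.7 255;0 0 0.05 1.7 255;0 0 0.05 1.7 255;0 0 0.05 1.7 255;0 0 0.05 1.7 255'; python3 -c "
from h import *
s=status.read_state();print(yawdeg(),s['joint_pos'].round(3),s['torque'],q(s['eef_rot']).as_matrix()[:,2])
cv2.imwrite('pics/w24.png',vision.read_camera('wrist')[160:440,160:480,::-1])
i=vision.read_camera('scene')[:,:,::-1];cv2.imwrite('pics/s24.png',i[180:330,380:560].repeat(3,0).repeat(3,1))"
```

```text
time: 41.95
tool_pos: [0.4398, 0.3238, 0.0744]
eef_rot: [0.044, -0.62, 0.784, -0.016]
force: [-0.5, -6.3, 8.3]
width: 0.0615
-103.22750632286262 [-1.222  0.699  0.705  2.223 -1.033  0.469 -1.505] [-1.84349308  0.45323383  0.00851162] [ 0.08805511  0.02932963 -0.99568372]
```

View pics/w24.png

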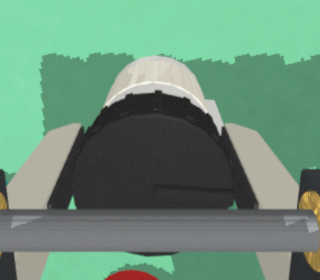

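View pics/s24.png

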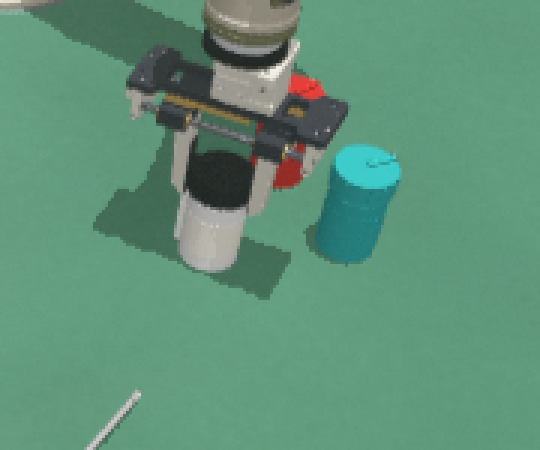

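```bash
python3 -m creep '0 0 -2 0 255;0 0 -4 0 255;0 0 -4.5 0 255;0 0 -4.5 0 255;0 0 -4.5 0 255;0 0 -3 -1.7 255;0 0 -0.5 -1.7 255;0 0 -0.2 -1.7 255' 40; python3 -m creep '0 0 -0.2 -1.7 255;0 0 -0.2 -1.7 255;0 0 -0.2 -1.7 255;0 0 -0.2 -1.7 255;0 0 -0.2 -1.7 255;0 0 -0.2 -1.7 255;0 0 -0.2 -1.7 255;0 0 -0.2 -1.7 255';python3 -c "
from h import *
s=status.read_state();print(yawdeg(),s['joint_pos'].round(3),q(s['eef_rot']).as_matrix()[:,2],go([.544,-.001,.3]))
i=vision.read_camera('scene')[:,:,::-1];cv2.imwrite('pics/s25.png',i[130:330,280:580].repeat(2,0).repeat(2,1))"
```

```text
time: 42.85
tool_pos: [0.4152, 0.3143, 0.3098]
eef_rot: [-0.032, 0.78, -0.625, 0.024]
force: [-0.2, -0.0, -4.3]
width: 0.0614
time: 43.65
tool_pos: [0.4077, 0.3113, 0.3234]
eef_rot: [-0.01, 0.996, -0.076, 0.034]
force: [0.5, 0.1, -3.9]
width: 0.0614
-8.800225397757483 [-1.404  0.24   0.778  2.021 -0.179  0.891 -0.69 ] [ 0.06857448  0.01564865 -0.99752326] [18.05541061 28.85906794  2.78117209]
```

View pics/s25.png

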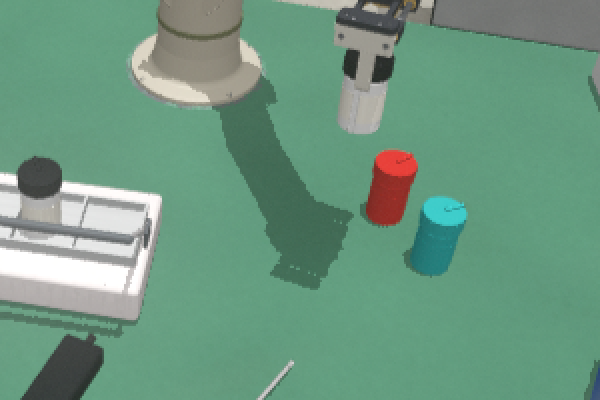

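```bash
python3 -m creep '2.25 3.6 0 0 255;2.25 3.6 0 0 255;2.25 3.6 0 0 255;2.25 3.6 0 0 255;2.25 3.6 0 0 255;2.25 3.6 0 0 255;2.25 3.6 0 0 255;2.25 3.3 0 0 255'; python3 -m creep '0 0 0 -1.7 255;0 0 0 -1.3 255;0 0 0 0 255'; python3 -c "
from h import *
s=status.read_state();print(yawdeg(),s['joint_pos'].round(3),q(s['eef_rot']).as_matrix()[:,2],go([.544,-.001,.19]))"
```

```text
time: 44.5
tool_pos: [0.5416, -0.002, 0.3241]
eef_rot: [-0.011, 0.997, -0.077, 0.03]
force: [0.8, 0.9, -4.0]
width: 0.0615
time: 44.8
tool_pos: [0.5419, -0.0102, 0.3228]
eef_rot: [-0.005, 0.998, 0.048, 0.03]
force: [-0.5, 0.4, -4.1]
width: 0.0615
5.486197472614626 [-0.655  0.291  0.754  1.962 -0.271  0.923  0.328] [ 0.05945464  0.01321848 -0.99814349] [-0.50352224 -0.79150999 13.28495023]
```

```bash
python3 -m creep '-0.3 -0.5 3 0 255;-0.2 -0.3 3.5 0 255;0 0 3.5 0 255;0 0 3 0 255;0 0 0 0 255'; python3 -c "
from h import *
s=status.read_state();print(yawdeg(),q(s['eef_rot']).as_matrix()[:,2],go([.542,-.001,.148]))
cv2.imwrite('pics/w26.png',vision.read_camera('wrist')[:,:,::-1])"
```

```text
time: 45.3
tool_pos: [0.5434, 0.0013, 0.1887]
eef_rot: [-0.006, 0.999, 0.035, 0.03]
force: [-0.5, 0.0, -4.6]
width: 0.0616
4.031795490551458 [ 0.05987115  0.01442396 -0.9981019 ] [-0.40512012  0.26019602  4.05410903]
```

View pics/w26.png

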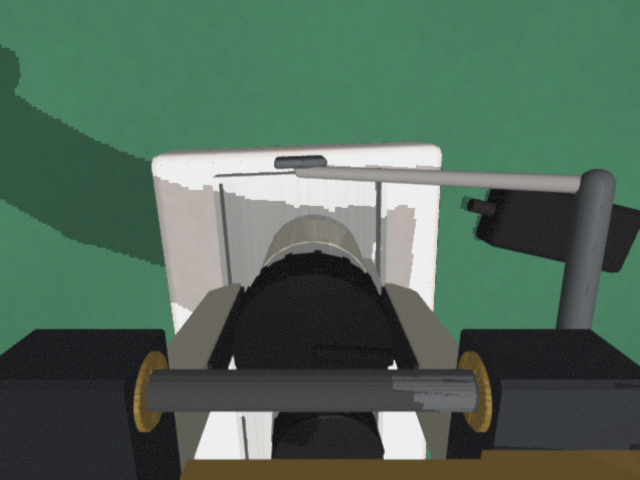

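```bash
python3 -m creep '-0.3 0.2 1.5 0 255;-0.1 0 1.2 0 255;0 0 0.6 0 255;0 0 0 0 255'; python3 -m creep '0 0 0.3 0 255;0 0 0.25 0 255'
```

```text
time: 45.75
tool_pos: [0.5453, -0.0002, 0.1608]
eef_rot: [-0.007, 0.999, 0.032, 0.034]
force: [0.4, 0.1, -4.2]
width: 0.0614
time: 45.95
tool_pos: [0.5468, 0.0, 0.1566]
eef_rot: [-0.007, 0.999, 0.032, 0.036]
force: [-0.5, 0.5, -4.6]
width: 0.0619
```

```bash
python3 -c "
from h import *
print(go([.542,-.001,.148]))"; python3 -m creep '0 0 0.25 0 255;0 0 0.2 0 255'
```

```text
[-0.5429185   0.08191293  0.82354321]
time: 46.15
tool_pos: [0.5476, 0.0002, 0.1524]
eef_rot: [-0.007, 0.999, 0.032, 0.036]
force: [-0.4, 0.4, -4.1]
width: 0.0615
```

```bash
python3 -m creep '-0.5 0 0.2 0 255;0 0 0.2 0 255'; python3 -m creep '0 0 0.2 0 255;0 0 0.1 0 255'
```

```text
time: 46.35
tool_pos: [0.5427, -0.0001, 0.148]
eef_rot: [-0.007, 0.999, 0.032, 0.036]
force: [-1.2, 0.7, 13.4]
width: 0.0615
time: 46.55
tool_pos: [0.544, -0.0001, 0.1474]
eef_rot: [-0.008, 0.999, 0.032, 0.038]
force: [-4.6, -0.5, 14.7]
width: 0.0615
```

```bash
python3 -m creep '0 0 0 0 100;0 0 0 0 0;0 0 0 0 0;0 0 0 0 0;0 0 -2 0 0;0 0 -4 0 0;0 0 -4.5 0 0;0 0 -4.5 0 0'; python3 -m creep '0 -4 0 0 0;0 -4 0 0 0;0 -4 0 0 0;0 -4 0 0 0;0 -2 0 0 0;0 0 0 0 0'; python3 -c "
from h import *
s=status.read_state();print(yawdeg(),s['joint_pos'].round(3),q(s['eef_rot']).as_matrix()[:,2],s['tool_pos'])
cv2.imwrite('pics/w27.png',vision.read_camera('wrist')[:,:,::-1])
i=vision.read_camera('top')[:,:,::-1]; crop(i,255,155,455,295,4,'pics/c27.png')
i=vision.read_camera('scene')[:,:,::-1]; crop(i,190,190,380,300,4,'pics/s27.png')"
```

```text
time: 47.35
tool_pos: [0.5308, -0.0037, 0.2971]
eef_rot: [-0.007, 0.999, 0.031, 0.034]
force: [0.1, 0.9, 0.1]
width: 0.0929
time: 47.95
tool_pos: [0.5236, 0.1813, 0.3075]
eef_rot: [-0.009, 0.999, 0.029, 0.041]
force: [-0.2, 0.1, -0.9]
width: 0.0932
3.2730183297594873 [-1.017  0.319  0.764  1.977 -0.284  0.864 -0.053] [ 0.08181627  0.0204351  -0.99643791] [0.52360724 0.1813406  0.30751573]
```

View pics/c27.png

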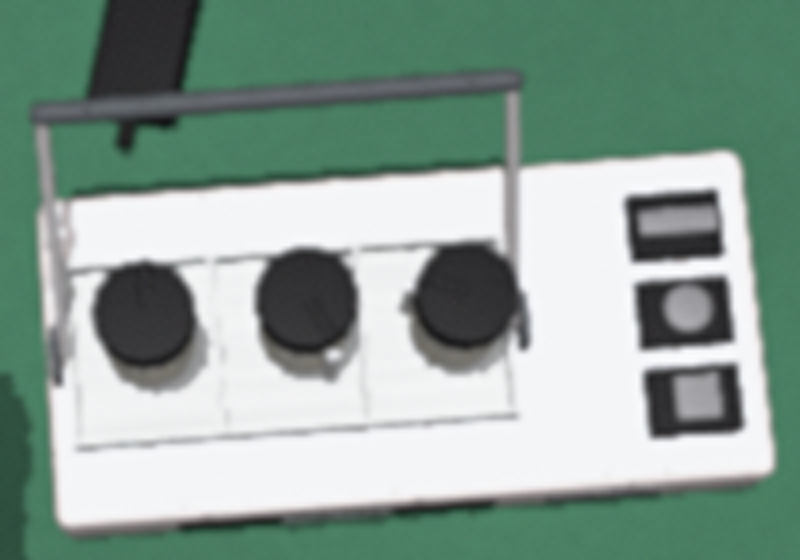

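View pics/s27.png

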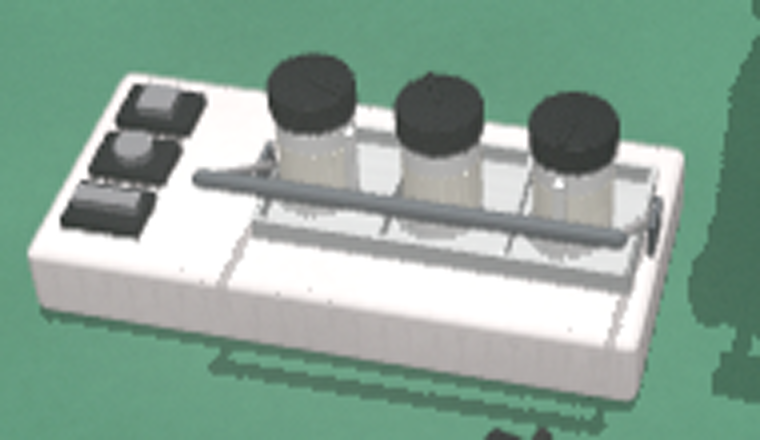

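View pics/w27.png

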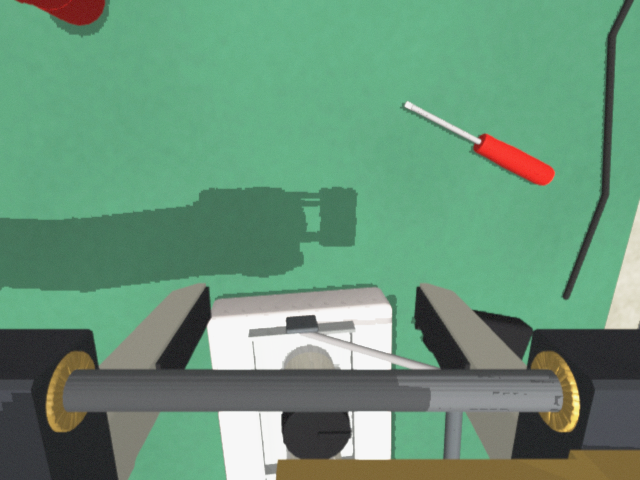

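```bash
cat >> h.py <<'E'
th=np.radians(6.12); EX=np.array([np.cos(th),np.sin(th),0]); EY=np.array([-np.sin(th),np.cos(th),0])
MC=np.array([.5590,-.1616,0])
def mix(x,y,z): return MC+x*EX+y*EY+np.array([0,0,z])
E
python3 - <<'E'
from h import *
for a in (0,.05,.1,.15,.2):
    f=1.0-a
    x,z=.16*np.sin(f),.09+.16*np.cos(f)
    P=[mix(x,.071+s,z) for s in (-.1395,0,.1395)]
    print(a,x.round(3),z.round(3),[((proj("top",p)-[255,165])*4).round(0) for p in P],[((proj("scene",p)-[190,190])*4).round(0) for p in P], P[1].round(4))
E
```

```text
0 0.135 0.176 [array([509.,  30.]), array([276.,  47.]), array([41., 64.])] [array([199., 201.]), array([402., 231.]), array([612., 262.])] [ 0.6853 -0.0767  0.1764]
0.05 0.13 0.183 [array([511.,  33.]), array([276.,  51.]), array([41., 68.])] [array([200., 190.]), array([403., 219.]), array([614., 250.])] [ 0.6808 -0.0771  0.1831]
0.1 0.125 0.189 [array([513.,  38.]), array([277.,  56.]), array([41., 73.])] [array([201., 178.]), array([405., 207.]), array([615., 238.])] [ 0.676  -0.0776  0.1895]
0.15 0.12 0.196 [array([515.,  43.]), array([278.,  61.]), array([40., 79.])] [array([203., 166.]), array([406., 195.]), array([617., 225.])] [ 0.671  -0.0782  0.1956]
0.2 0.115 0.201 [array([517.,  49.]), array([279.,  67.]), array([40., 85.])] [array([204., 154.]), array([408., 183.]), array([619., 213.])] [ 0.6656 -0.0788  0.2015]
```

```bash
python3 -c "
from h import *
print(go([.676,-.0776,.28]))"; python3 -m creep '1.7 4.2 0 0 100;1.7 4.2 0 0 120;1.7 4.2 0 0 120;1.7 4.2 0 0 120;1.7 4.2 0 0 120;1.7 4.2 0 -0.5 120;0 0 0 0 120' 20;  python3 -c "
from h import *
s=status.read_state();print(yawdeg(),s['joint_pos'].round(3),q(s['eef_rot']).as_matrix()[:,2],s['tool_pos'],s['width'],go([.676,-.0776,.22]))"
```

```text
[13.59104647 26.25145097  3.52161412]
time: 48.8
tool_pos: [0.6396, -0.0923, 0.3132]
eef_rot: [-0.006, 0.998, 0.043, 0.042]
force: [0.4, 0.0, 0.3]
width: 0.0498
4.932996140340922 [-0.408  0.448  0.708  1.774 -0.39   0.973  0.539] [ 0.08373974  0.01497473 -0.99637514] [ 0.63961161 -0.09228024  0.31323101] 0.049763120435694586 [ 2.94825853 -1.07549139  9.61600433]
```

```bash
python3 -m creep '1.5 -0.5 1 0 120;1.4 -0.5 3 0 120;0 0 2 0 120;0 0 0 0 120';  python3 -c "
from h import *
s=status.read_state();print(yawdeg(),q(s['eef_rot']).as_matrix()[:,2],s['tool_pos'],go([.678,-.0776,.165]))
cv2.imwrite('pics/w28.png',vision.read_camera('wrist')[:,:,::-1])
print(proj('wrist',[.676,-.0776,.1895]))"
```

```text
time: 49.2
tool_pos: [0.6744, -0.0818, 0.2535]
eef_rot: [-0.006, 0.998, 0.039, 0.043]
force: [-0.5, 0.5, -0.0]
width: 0.0495
4.43498444848322 [ 0.08546757  0.01526306 -0.99622404] [ 0.67435594 -0.081835    0.25347844] [-0.36982787 -0.31786307  8.85204396]
[304.40402323 251.40185126]
```

View pics/w28.png

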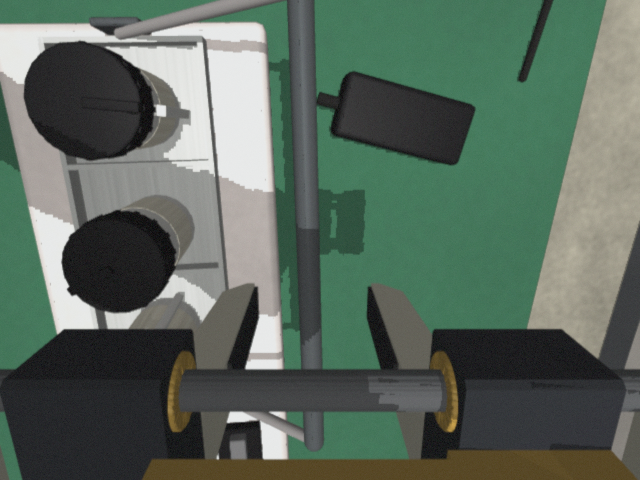

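```bash
python3 -m creep '-0.2 -0.1 3 0 120;-0.1 0 3 0 120;-0.1 0 2.5 0 120;0 0 0.3 0 120;0 0 0 0 120';  python3 -c "
from h import *
s=status.read_state();print(yawdeg(),q(s['eef_rot']).as_matrix()[:,2],s['tool_pos'],s['force'],go([.678,-.0776,.165]))
cv2.imwrite('pics/w29.png',vision.read_camera('wrist')[:,:,::-1])
i=vision.read_camera('scene')[:,:,::-1]; crop(i,190,150,390,300,4,'pics/s29.png')"
```

```text
time: 49.75
tool_pos: [0.6819, -0.0766, 0.1699]
eef_rot: [-0.006, 0.998, 0.041, 0.047]
force: [-0.0, -0.5, 0.6]
width: 0.049
4.6341025548004975 [ 0.09386761  0.01626991 -0.99545174] [ 0.68190009 -0.07657928  0.16985346] [-0.04030729 -0.4900839   0.55389256] [-0.44123909  0.07407227  0.44486863]
```

View pics/w29.png

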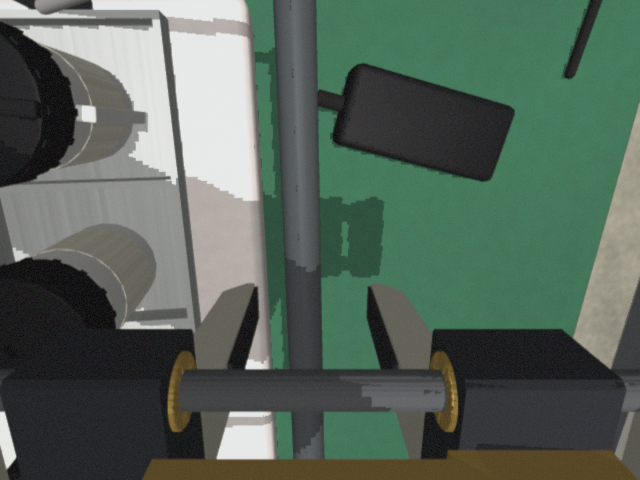

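View pics/s29.png

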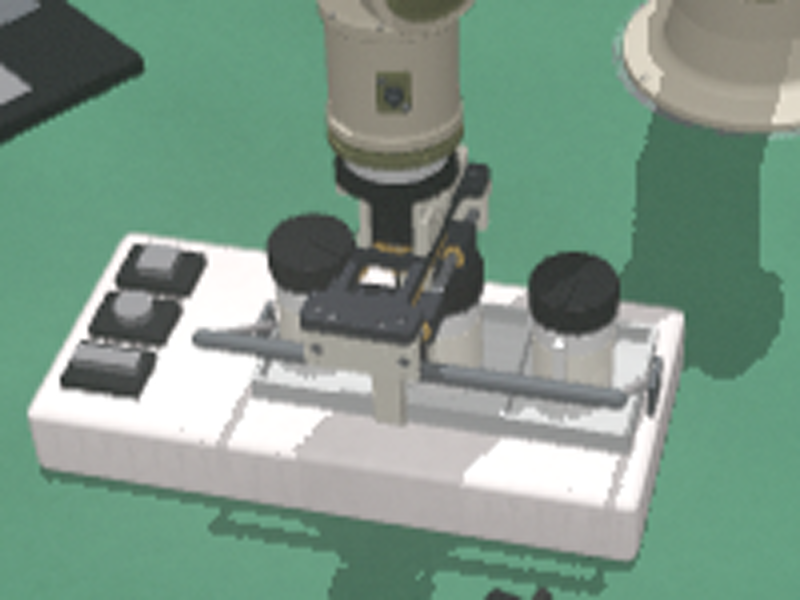

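```bash
python3 -m creep '-1.1 0 -0.1 0 120;-1.1 0 -0.2 0 120;-1.2 0 -1.1 0 120;-1.2 0 -1.1 0 120';  python3 -c "
from h import *
s=status.read_state();print(yawdeg(),q(s['eef_rot']).as_matrix()[:,2],(s['tool_pos']-MC)@EX,s['tool_pos'],s['force'],s['width'])"
```

```text
time: 50.25
tool_pos: [0.6387, -0.0809, 0.1973]
eef_rot: [-0.005, 0.998, 0.041, 0.056]
force: [3.4, 0.7, -0.6]
width: 0.0491
4.736009349871482 [ 0.11182557  0.01490521 -0.99361606] 0.08781829269489132 [ 0.63866775 -0.08089002  0.19726161] [ 3.41038827  0.67691284 -0.57302299] 0.049145689121028575
```

```bash
python3 -m creep '-1.5 0 -0.7 0 120;-1.5 0 -0.7 0 120;-1.3 0 -0.6 0 120;-1.3 0 -0.5 0 120';  python3 -c "
from h import *
s=status.read_state();print(yawdeg(),q(s['eef_rot']).as_matrix()[:,2],(s['tool_pos']-MC)@EX,s['tool_pos'],s['force'],s['width'])
i=vision.read_camera('scene')[:,:,::-1]; crop(i,190,150,390,300,4,'pics/s30.png')"
```

```text
time: 50.65
tool_pos: [0.5891, -0.0861, 0.2272]
eef_rot: [-0.004, 0.996, 0.042, 0.073]
force: [5.3, 0.6, 3.5]
width: 0.0494
4.828950627753688 [ 0.14455888  0.01480814 -0.98938539] 0.0379494589422891 [ 0.58907299 -0.08611197  0.22717693] [5.28415949 0.5826192  3.52545793] 0.049368995139001844
```

View pics/s30.png

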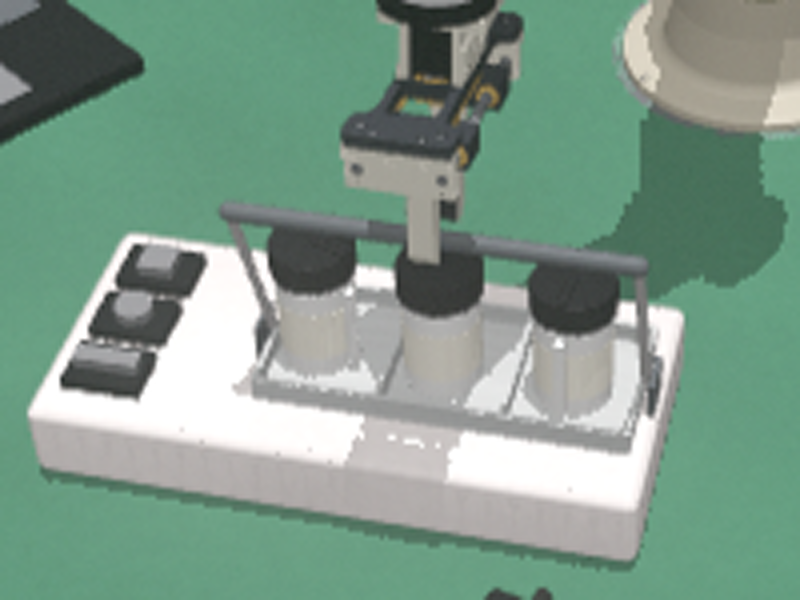

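```bash
python3 -m creep '-1.2 0 -0.1 0 120;-1.2 0 -0.2 0 120;-1.2 0 -0.2 0 120';  python3 -c "
from h import *
s=status.read_state();print(yawdeg(),q(s['eef_rot']).as_matrix()[:,2],(s['tool_pos']-MC)@EX,s['tool_pos'],s['force'],s['width'])
i=vision.read_camera('scene')[:,:,::-1]; crop(i,190,150,390,300,4,'pics/s31.png')"
```

```text
time: 51.0
tool_pos: [0.5502, -0.0903, 0.2295]
eef_rot: [-0.004, 0.996, 0.042, 0.075]
force: [1.2, -1.0, 2.9]
width: 0.0495
4.759668982894822 [ 0.14952265  0.01513825 -0.98864241] -0.0011448465092660789 [ 0.55020231 -0.09028755  0.22948557] [ 1.18026236 -1.01236605  2.88258641] 0.04952328163549588
```

View pics/s31.png

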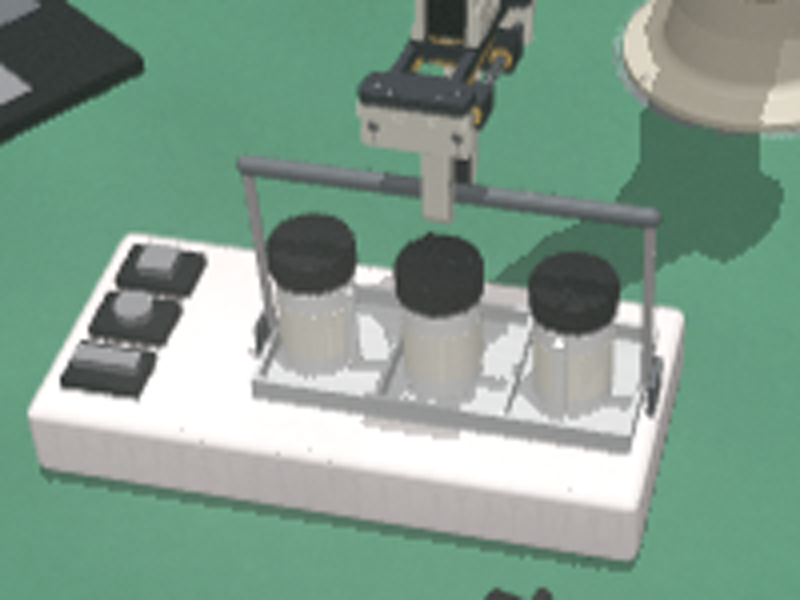

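```bash
python3 -m creep '-0.7 0 -0.1 0 120;-0.6 0 -0.1 0 120';  python3 -m creep '-0.4 0 -0.05 0 120';python3 -c "
from h import *
s=status.read_state();print((s['tool_pos']-MC)@EX,s['tool_pos'],s['force'],s['width'])"
```

```text
time: 51.25
tool_pos: [0.537, -0.0918, 0.2298]
eef_rot: [-0.004, 0.996, 0.041, 0.077]
force: [32.0, 1.7, -16.5]
width: 0.0501
time: 51.35
tool_pos: [0.5372, -0.092, 0.2306]
eef_rot: [-0.002, 0.996, 0.042, 0.081]
force: [23.8, 1.4, -13.3]
width: 0.0497
-0.014260068249826459 [ 0.53719215 -0.09196848  0.23057333] [ 23.7503136    1.40538966 -13.25268574] 0.049700395238360805
```

```bash
python3 -m creep '0.6 0 0 0 120;0.5 0 0 0 120;0 0 0 0 120';python3 -c "
from h import *
s=status.read_state();print((s['tool_pos']-MC)@EX,s['tool_pos'],s['force'],s['width'],s['joint_pos'].round(3))
cv2.imwrite('pics/w32.png',vision.read_camera('wrist')[:,:,::-1])
i=vision.read_camera('scene')[:,:,::-1]; crop(i,190,150,390,300,4,'pics/s32.png')
for a in (.9,.95,1.0):
    f=1.0-a
    x,z=.16*np.sin(f),.09+.16*np.cos(f)
    P=[mix(x,.071+s,z) for s in (-.1395,0,.1395)]
    print(a,[((proj('scene',p)-[190,150])*4).round(0) for p in P])
"
```

```text
time: 51.65
tool_pos: [0.5459, -0.0904, 0.2306]
eef_rot: [-0.003, 0.996, 0.042, 0.078]
force: [-0.1, -0.1, -0.3]
width: 0.0492
-0.00541097647844076 [ 0.54592437 -0.09040545  0.2306446 ] [-0.12167805 -0.05154466 -0.32197465] 0.04916966622707805 [-0.401  0.377  0.651  2.12  -0.476  0.615  0.659]
0.9 [array([243., 167.]), array([442., 192.]), array([647., 219.])]
0.95 [array([247., 159.]), array([445., 184.]), array([649., 211.])]
1.0 [array([250., 152.]), array([448., 177.]), array([651., 203.])]
```

View pics/s32.png

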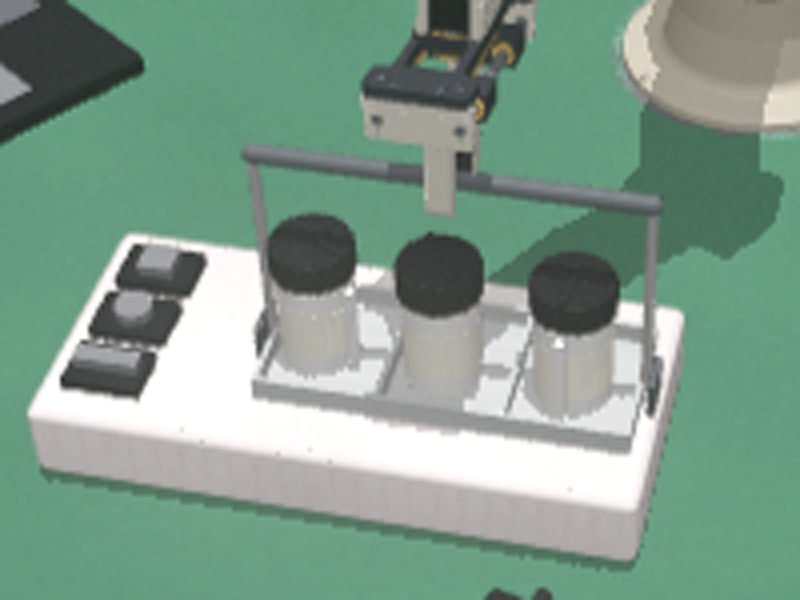

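View pics/w32.png

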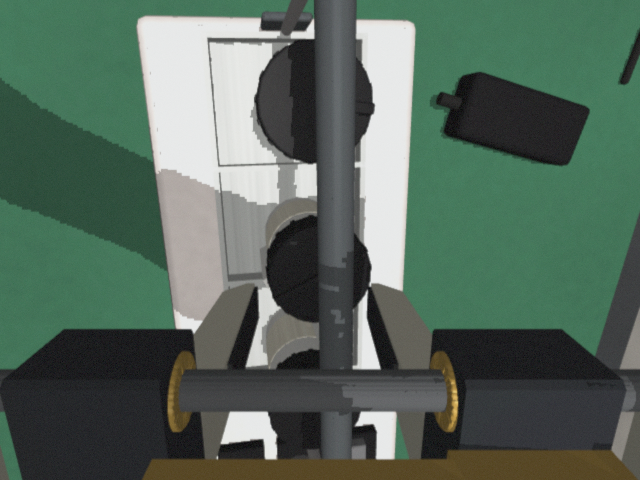

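```bash
python3 -m creep '0.5 0 0 0 110;0 0 -2 0 110;0 0 -3 0 110;0 0 -4 0 110;0 0 -3 0 110'; python3 -c "
from h import *
s=status.read_state();print(yawdeg(),s['tool_pos'],s['force'],s['joint_pos'].round(3),q(s['eef_rot']).as_matrix()[:,2])
i=vision.read_camera('scene')[:,:,::-1]; crop(i,190,150,390,300,4,'pics/s33.png')
for k in ('long','round','square'): pass
print(mix(0,-.176,.092), go(mix(0,-.176,.2)))"
```

```text
time: 52.25
tool_pos: [0.5285, -0.0919, 0.3487]
eef_rot: [-0.002, 0.997, 0.041, 0.072]
force: [0.1, 0.1, 0.6]
width: 0.0528
4.666212995208584 [ 0.52845449 -0.09189367  0.34870551] [0.07353821 0.13458563 0.62573499] [-0.572  0.212  0.807  1.992 -0.252  0.878  0.445] [ 0.14243274  0.01032606 -0.98975062]
[ 0.57776356 -0.33659694  0.092     ] [ 0.55472608 24.65993888 15.54435092]
```

View pics/s33.png

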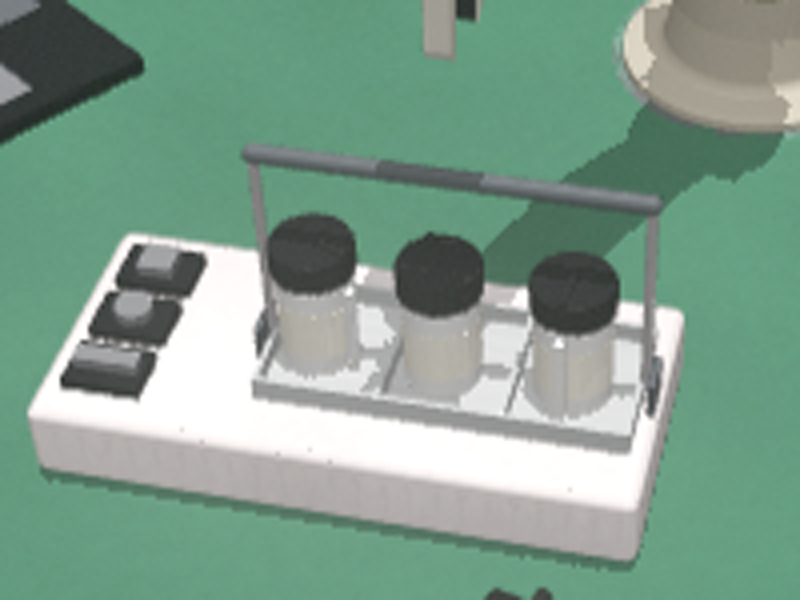

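```bash
python3 -m creep '0.5 4 0 0 255;0.5 4 0 0 255;0.5 4 0 0 255;0.5 4 0.2 0 255;0.5 4 0.2 0 255;0.5 4 0.2 0 255;0 0 0 1.7 255;0 0 0 1.7 255'; python3 -m creep '0 0 0 1.7 255;0 0 0 1.7 255;0 0 0 1.7 255;0 0 0 1.7 255;0 0 0 1.7 255;0 0 0 1.7 255;0 0 0 1.7 255;0 0 0 1.7 255'; python3 -c "
from h import *
s=status.read_state();print(yawdeg(),s['tool_pos'],s['joint_pos'].round(3),q(s['eef_rot']).as_matrix()[:,2])"
```

```text
time: 53.1
tool_pos: [0.5823, -0.3373, 0.3506]
eef_rot: [-0.016, 0.992, -0.105, 0.073]
force: [0.2, -0.1, -0.1]
width: -0.0
time: 53.9
tool_pos: [0.5804, -0.339, 0.3469]
eef_rot: [-0.054, 0.76, -0.646, 0.049]
force: [0.7, 0.1, -0.1]
width: 0.0005
-80.71566135760919 [ 0.58040312 -0.33897733  0.34691872] [-0.196  0.597  1.157  1.71  -0.727  1.18  -0.25 ] [ 0.14425523  0.01755025 -0.98938487]
```

```bash
python3 -m creep '0 0 0 1.7 255;0 0 0 1.7 255;0 0 0 1.7 255;0 0 0 1.7 255'; python3 -c "
from h import *
s=status.read_state();print(yawdeg(),s['tool_pos'],s['joint_pos'].round(3),q(s['eef_rot']).as_matrix()[:,2])"
```

```text
time: 54.3
tool_pos: [0.5805, -0.3382, 0.3446]
eef_rot: [0.065, -0.536, 0.842, -0.03]
force: [0.8, -0.9, -0.7]
width: 0.0006
-114.79176355013648 [ 0.5804853  -0.33820868  0.34464562] [-0.222  0.648  1.246  1.713 -0.79   1.228 -0.788] [ 0.14119705  0.01871043 -0.98980468]
```

```bash
python3 -m creep '0 0 0 1.7 255;0 0 0 1.7 255;0 0 0 1.7 255;0 0 0 1.7 255;0 0 0 1.7 255;0 0 0 1.7 255;0 0 0 0 255'; python3 -c "
from h import *
s=status.read_state();print(yawdeg(),s['tool_pos'],s['joint_pos'].round(3),q(s['eef_rot']).as_matrix()[:,2])
print(go(mix(0,-.176,.2)))
i=vision.read_camera('top')[:,:,::-1]; cv2.imwrite('pics/t34.png',i)
i=vision.read_camera('scene')[:,:,::-1]; crop(i,150,100,390,280,3,'pics/s34.png')"
```

```text
time: 55.0
tool_pos: [0.5803, -0.3373, 0.3408]
eef_rot: [0.069, -0.115, 0.991, 0.003]
force: [-0.6, 0.9, -0.5]
width: 0.0006
-166.71741047996298 [ 0.58033325 -0.33727345  0.34076882] [-0.227  0.668  1.27   1.715 -0.81   1.245 -1.671] [ 0.13621026  0.02136888 -0.99044946]
[ 2.16766518  0.27090596 13.90888366]
```

View pics/s34.png

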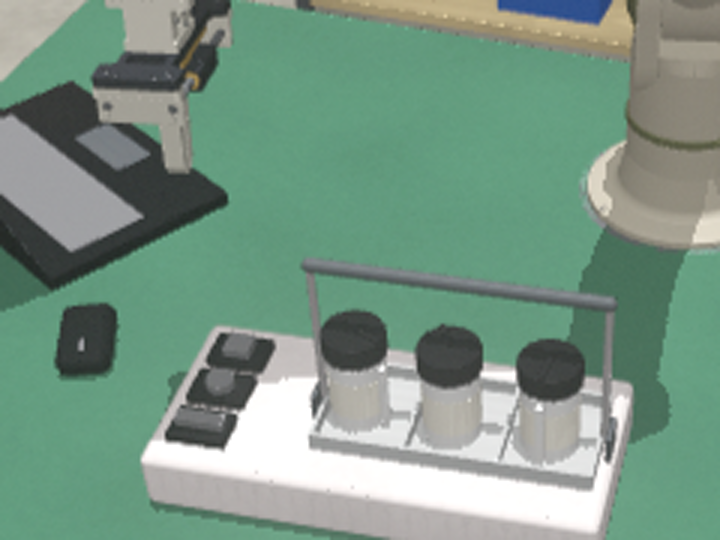

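View pics/t34.png

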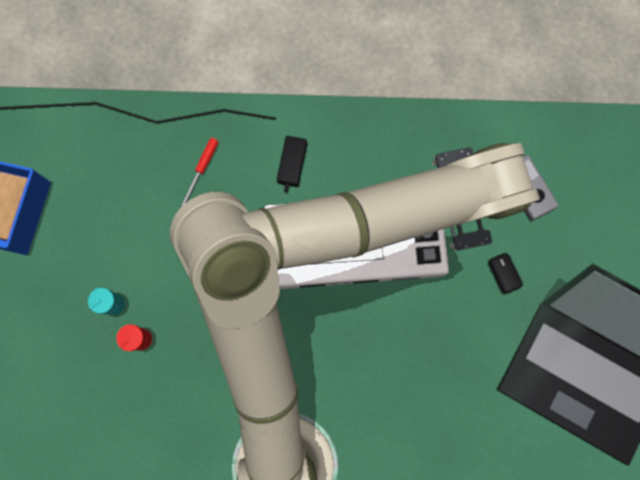

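```bash
python3 -m creep '0.8 0.1 3.5 0 255;0.7 0.1 3.5 0 255;0.3 0 3.5 0 255;0 0 3.5 0 255;0 0 0 0 255'; python3 -c "
from h import *
s=status.read_state();print(yawdeg(),s['tool_pos'],s['joint_pos'].round(3),q(s['eef_rot']).as_matrix()[:,2])
print(go(mix(0.005,-.176,.12)))
i=vision.read_camera('scene')[:,:,::-1]; crop(i,150,100,390,280,3,'pics/s35.png')"
```

```text
time: 55.6
tool_pos: [0.5826, -0.3373, 0.1962]
eef_rot: [0.07, -0.129, 0.989, 0.001]
force: [-0.2, 1.0, 0.0]
width: 0.0003
-165.03780781770442 [ 0.58264079 -0.33732266  0.19624857] [-0.145  0.778  1.1    1.875 -0.983  1.017 -1.485] [ 0.13858142  0.01991252 -0.99015084]
[1.01897998 0.24415891 7.55357193]
```

View pics/s35.png

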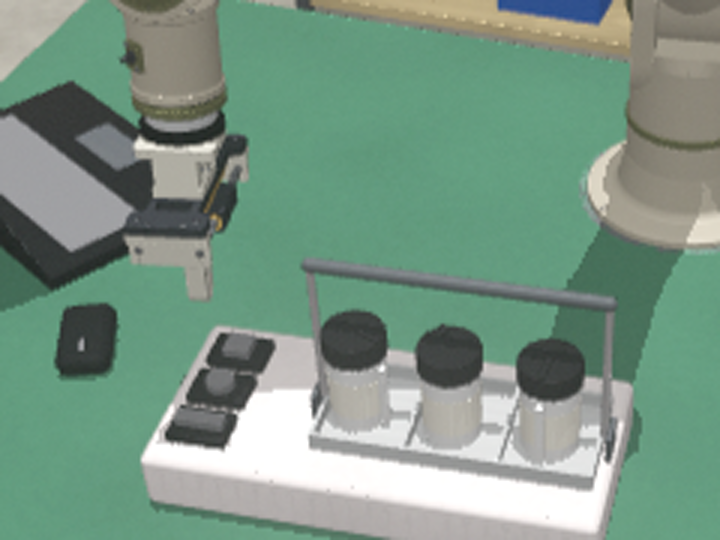

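```bash
python3 -m creep '0.5 0.1 2.5 0 255;0.4 0.1 2.5 0 255;0.1 0 2.2 0 255;0 0 0 0 255'; python3 -c "
from h import *
s=status.read_state();print(yawdeg(),s['tool_pos'],s['joint_pos'].round(3),q(s['eef_rot']).as_matrix()[:,2])
print(go(mix(0.005,-.176,.092)))
cv2.imwrite('pics/w36.png',vision.read_camera('wrist')[:,:,::-1])
i=vision.read_camera('scene')[:,:,::-1]; crop(i,180,180,300,270,6,'pics/s36.png')"
```

```text
time: 56.05
tool_pos: [0.5853, -0.3427, 0.1329]
eef_rot: [0.074, -0.133, 0.988, -0.005]
force: [-0.8, 0.3, -0.3]
width: 0.0006
-164.56962852877 [ 0.58530139 -0.34267218  0.13286204] [-0.053  0.785  0.91   1.92  -1.021  0.843 -1.448] [ 0.14825719  0.01063014 -0.98889171]
[0.66657578 0.8227257  4.00979041]
```

View pics/s36.png

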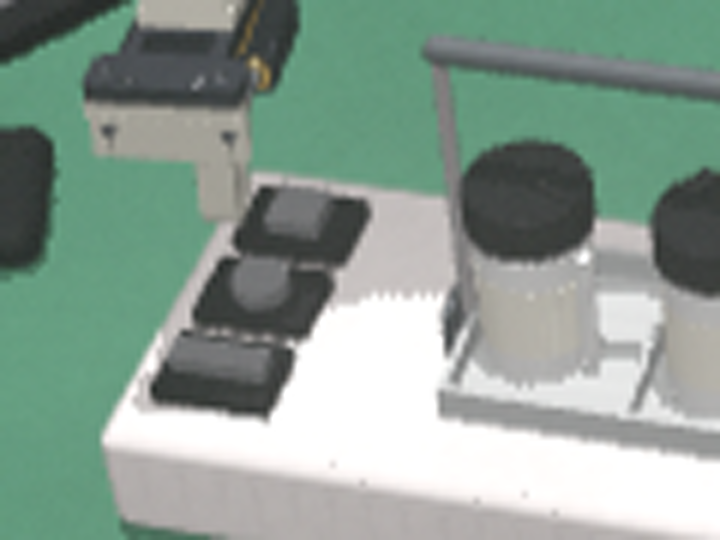

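View pics/w36.png

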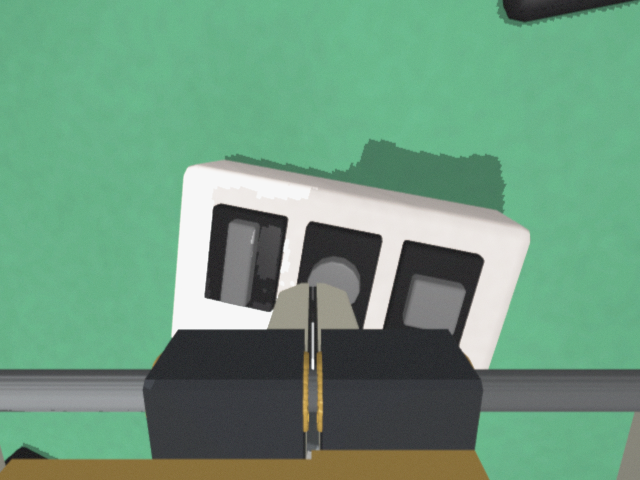

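```bash
python3 -c "
from h import *
s=status.read_state(); f=lambda X:((proj('scene',X)-[180,180])*6).round()
print('tcp',f(s['tool_pos']),'round',f(mix(0,-.176,.092)),'sq',f(mix(-.056,-.176,.092)),'long',f(mix(.056,-.176,.092)))
for k in (0,-.056,.056): print(proj('wrist',mix(k,-.176,.092)))
print(proj('wrist',s['tool_pos']),unproj('wrist',(334,284),.092),mix(0,-.176,.092))
print(unproj('scene',(180+262/6,180+285/6),.092),unproj('scene',(180+222/6,180+216/6),.133))"
```

```text
tcp [226. 214.] round [259. 273.] sq [297. 201.] long [219. 348.]
[335.34967938 285.52518935]
[435.77143271 306.32973681]
[239.89038814 265.74872371]
[314.29456413 299.82053358] [ 0.57873822 -0.33722965  0.092     ] [ 0.57776356 -0.33659694  0.092     ]
[ 0.58564675 -0.33110077  0.092     ] [ 0.58563137 -0.34665868  0.133     ]
```

```bash
python3 -m creep '0.4 0.4 1.3 0 255;0.3 0.4 1.2 0 255;0 0 0.5 0 255;0 0 0 0 255'; python3 -c "
from h import *
s=status.read_state();print(yawdeg(),s['tool_pos'],s['force'],q(s['eef_rot']).as_matrix()[:,2],go(mix(0.003,-.176,.092)))
cv2.imwrite('pics/w37.png',vision.read_camera('wrist')[150:400,150:550,::-1])"
```

```text
time: 56.55
tool_pos: [0.5841, -0.3415, 0.1115]
eef_rot: [0.079, -0.134, 0.988, -0.01]
force: [-0.3, -0.1, -1.7]
width: 0.0004
-164.41607267065152 [ 0.58414406 -0.34146802  0.11146958] [-0.25150496 -0.14536144 -1.65773823] [ 0.15807584  0.00202664 -0.98742489] [0.48336343 0.66758796 1.86981944]
```

View pics/w37.png

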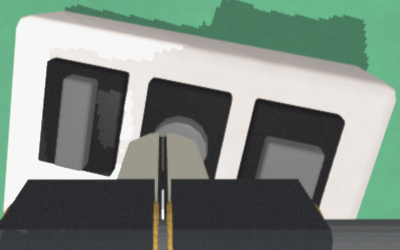

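```bash
python3 -m creep '0.4 0.6 0 0 255;0.3 0.6 0 0 255;0 0.2 0.4 0 255;0 0 0 0 255'; python3 -c "
from h import *
s=status.read_state();print(yawdeg(),s['tool_pos'],s['force'],s['joint_pos'].round(3),q(s['eef_rot']).as_matrix()[:,2],go(mix(0.003,-.176,.092)))"
```

```text
time: 57.0
tool_pos: [0.5743, -0.3297, 0.1078]
eef_rot: [0.079, -0.134, 0.988, -0.011]
force: [-0.5, 0.2, -0.0]
width: 0.0006
-164.37127938574014 [ 0.57425633 -0.32969331  0.10780799] [-0.47885174  0.21890995 -0.01098577] [-0.008  0.752  0.78   1.983 -1.028  0.706 -1.436] [ 1.59898396e-01  9.34847101e-05 -9.87133473e-01] [-0.19861115 -0.7380282   1.66417462]
```

```bash
python3 -m creep '-0.2 -0.3 0.6 0 255;0 0 0.5 0 255;0 0 0 0 255'; python3 -c "
from h import *
s=status.read_state();print(s['tool_pos'],s['force'],go(mix(0.003,-.176,.092)))"
```

```text
time: 57.3
tool_pos: [0.5795, -0.3321, 0.0964]
eef_rot: [0.08, -0.134, 0.988, -0.011]
force: [0.4, 0.2, -0.3]
width: 0.0009
[ 0.57945366 -0.3321412   0.09643604] [ 0.36963399  0.19686033 -0.34647699] [ 0.05573123 -0.41379331  0.45850163]
```

```bash
python3 -m creep '0 -0.1 0.4 0 255;0 0 0.3 0 255'; python3 -m creep '0 0 0.3 0 255;0 0 0.2 0 255'
```

```text
time: 57.5
tool_pos: [0.5807, -0.3334, 0.0891]
eef_rot: [0.079, -0.134, 0.988, -0.011]
force: [-2.4, 2.0, 4.7]
width: 0.0008
time: 57.7
tool_pos: [0.5808, -0.3336, 0.0861]
eef_rot: [0.08, -0.133, 0.988, -0.01]
force: [-12.1, 8.4, 39.2]
width: 0.0005
```

```bash
python3 -m creep '0 0 -1 0 255;0 0 -1.5 0 255;0 0 -0.5 0 255;0 0 0 0 255'; python3 -c "
from h import *
s=status.read_state();print(yawdeg(),s['tool_pos'],s['force'],s['joint_pos'].round(3),q(s['eef_rot']).as_matrix()[:,2],go(mix(-.053,-.176,.11)))
cv2.imwrite('pics/w38.png',vision.read_camera('wrist')[:,:,::-1])
i=vision.read_camera('scene')[:,:,::-1]; crop(i,180,150,380,300,4,'pics/s38.png')"
```

```text
time: 58.1
tool_pos: [0.5762, -0.3346, 0.1183]
eef_rot: [0.082, -0.133, 0.988, -0.01]
force: [-0.2, -0.2, 0.5]
width: 0.0005
-164.47168532557643 [ 0.57624602 -0.33462892  0.11834098] [-0.16139197 -0.17316948  0.53711704] [ 0.016  0.726  0.748  1.967 -0.974  0.698 -1.484] [ 0.16386648  0.00137904 -0.98648156] [ 5.20246785  0.63599831 -0.01690365]
```

View pics/s38.png

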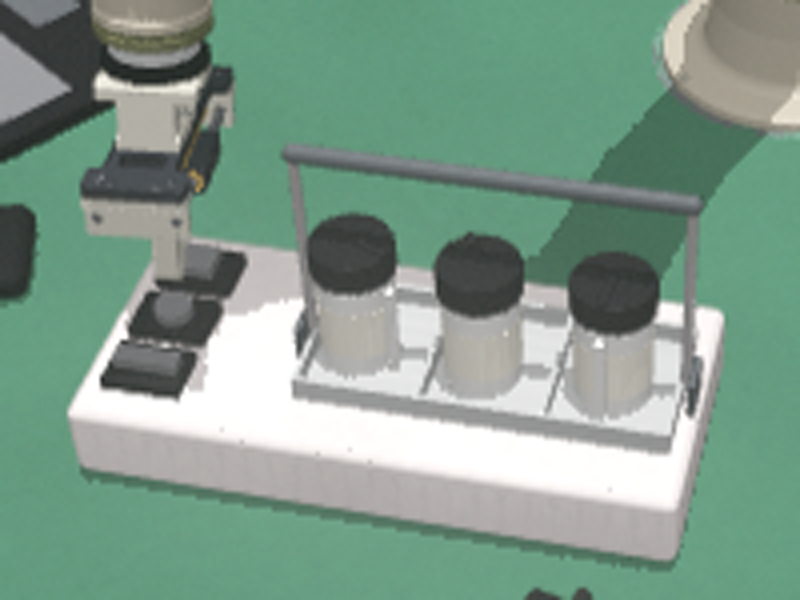

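View pics/w38.png

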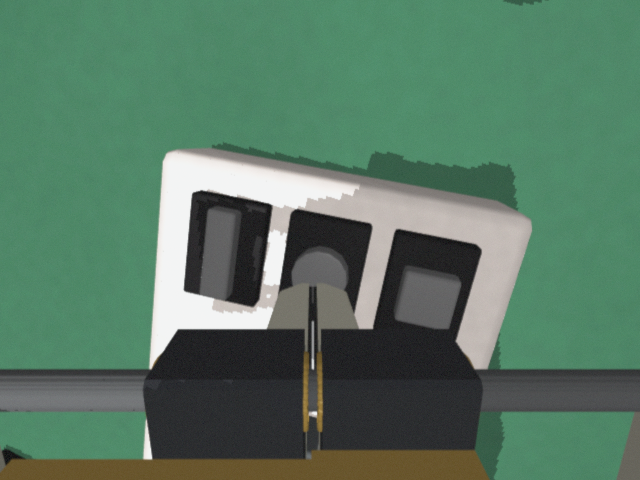

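```bash
python3 -m creep '1.8 0.2 -0.3 0 255;1.8 0.2 0 0 255;1.6 0.2 0 0 255;0 0 0 0 255'; python3 -c "
from h import *
s=status.read_state();print(yawdeg(),s['tool_pos'],s['force'],s['joint_pos'].round(3),q(s['eef_rot']).as_matrix()[:,2],go(mix(-.053,-.176,.096)))
cv2.imwrite('pics/w39.png',vision.read_camera('wrist')[150:400,150:550,::-1])"
```

```text
time: 58.6
tool_pos: [0.5236, -0.3409, 0.1093]
eef_rot: [0.08, -0.135, 0.988, -0.009]
force: [0.3, -1.3, -0.6]
width: 0.0004
-164.30278628454312 [ 0.52360822 -0.34092946  0.10930083] [ 0.30310314 -1.29709964 -0.59571033] [ 0.088  0.685  0.692  2.059 -0.992  0.626 -1.385] [ 0.16019598  0.00300995 -0.98708064] [ 0.10299711 -0.11236742  1.33584907]
```

View pics/w39.png

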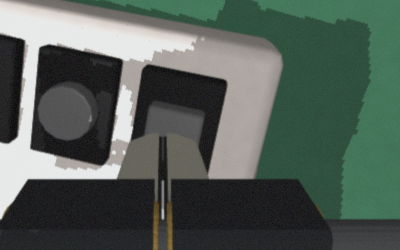

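```bash
python3 -m creep '0.1 0 0.6 0 255;0 0 0.5 0 255;0 0 0 0 255'; python3 -m creep '0 0 0.4 0 255;0 0 0.3 0 255';  python3 -m creep '0 0 0.2 0 255'
```

```text
time: 58.95
tool_pos: [0.5287, -0.34, 0.0968]
eef_rot: [0.08, -0.136, 0.987, -0.009]
force: [0.3, 0.5, 0.7]
width: 0.0002
time: 59.15
tool_pos: [0.5304, -0.3398, 0.0893]
eef_rot: [0.08, -0.137, 0.987, -0.009]
force: [-3.0, -0.2, 3.2]
width: 0.0005
time: 59.25
tool_pos: [0.5305, -0.3399, 0.0871]
eef_rot: [0.08, -0.137, 0.987, -0.009]
force: [-3.9, 0.5, 5.8]
width: 0.0003
```

```bash
python3 -m creep '0.1 0 0.2 0 255'; python3 -c "
from h import *
i=vision.read_camera('scene')[:,:,::-1]; crop(i,180,180,300,270,6,'pics/s40.png')"
```

```text
time: 59.35
tool_pos: [0.5305, -0.3401, 0.0862]
eef_rot: [0.081, -0.137, 0.987, -0.009]
force: [-5.6, 6.6, 37.4]
width: 0.0003
```

View pics/s40.png

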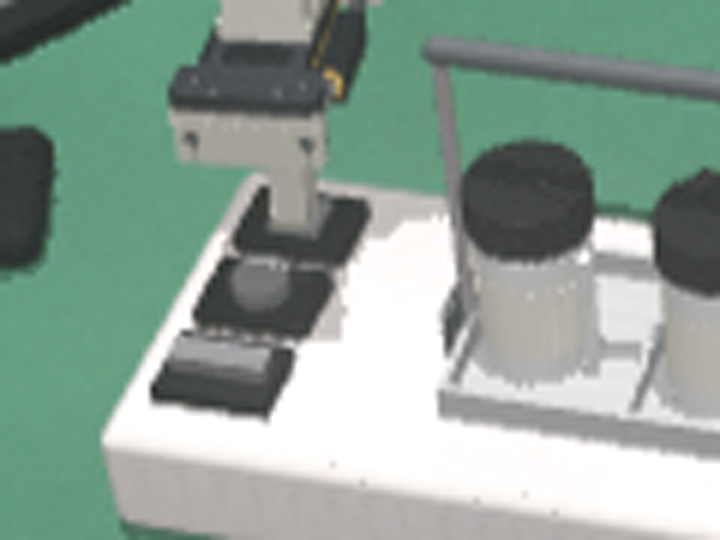

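```bash
python3 -m creep '0 0 -1 0 255;0 0 -1.5 0 255;0 0 -1 0 255;0 0 0 0 255'; python3 -c "
from h import *
print(go(mix(.058,-.176,.12)))"
```

```text
time: 59.8
tool_pos: [0.5254, -0.3405, 0.124]
eef_rot: [0.083, -0.137, 0.987, -0.009]
force: [-0.3, 0.3, 0.3]
width: 0.0003
[-10.64917222  -1.96071243   2.22002693]
```

```bash
python3 -m creep '-2.7 -0.5 0.3 0 255;-2.7 -0.5 0.4 0 255;-2.7 -0.5 0.4 0 255;-2.5 -0.4 0.4 0 255;0 0 0 0 255'; python3 -c "
from h import *
s=status.read_state();print(yawdeg(),s['tool_pos'],s['force'],s['joint_pos'].round(3),q(s['eef_rot']).as_matrix()[:,2],go(mix(.059,-.176,.096)))
cv2.imwrite('pics/w41.png',vision.read_camera('wrist')[150:400,150:550,::-1])
print(unproj('wrist',(1,1),.092),[proj('wrist',mix(.056,-.176+d,.092))-[150,150] for d in (-.025,.025)])"
```

```text
time: 60.3
tool_pos: [0.637, -0.3287, 0.1269]
eef_rot: [0.083, -0.136, 0.987, -0.009]
force: [0.2, 0.2, -0.5]
width: 0.0004
-164.1045890299786 [ 0.63698373 -0.32874831  0.12686401] [ 0.16878108  0.23435788 -0.48315756] [ 1.000e-03  7.520e-01  7.190e-01  1.846e+00 -8.950e-01  7.420e-01
 -1.635e+00] [ 0.16579     0.00503498 -0.98614823] [ 0.59174056 -0.01161017  3.03363883]
[ 0.8371897 -0.4184999  0.092    ] [array([185.9135383 ,  79.40561096]), array([169.5791194 , 165.72807823])]
```

View pics/w41.png

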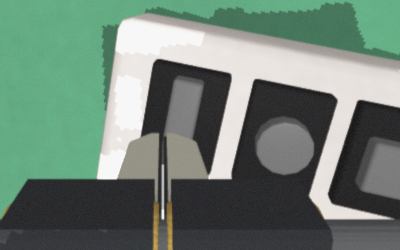

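```bash
python3 -m creep '0.4 0 1 0 255;0.4 0 1 0 255;0.1 0 0.5 0 255;0 0 0 0 255'; python3 -c "
from h import *
s=status.read_state();print(s['tool_pos'],s['force'],go(mix(.059,-.176,.092)))"
```

```text
time: 60.75
tool_pos: [0.6257, -0.3328, 0.0974]
eef_rot: [0.081, -0.134, 0.988, -0.008]
force: [0.6, 0.7, 0.4]
width: 0.0007
[ 0.62568106 -0.33276382  0.09737535] [0.56150984 0.6792068  0.40625473] [-1.00322188 -0.02478743  0.70502413]
```

```bash
python3 -m creep '-0.5 0 0 0 255;-0.4 0 0.2 0 255;0 0 0 0 255'; python3 -c "
from h import *
s=status.read_state();print(s['tool_pos'],s['force'],go(mix(.059,-.176,.092)))"
```

```text
time: 61.05
tool_pos: [0.6346, -0.3311, 0.097]
eef_rot: [0.081, -0.133, 0.988, -0.008]
force: [-0.0, -0.3, 0.9]
width: 0.0003
[ 0.63460393 -0.33107914  0.09703787] [-0.00507895 -0.32039263  0.90733916] [-0.11476884  0.04615656  0.52698181]
```

```bash
python3 -m creep '0 0 0.4 0 255;0 0 0.3 0 255'; python3 -m creep '0.1 0 0.2 0 255'; python3 -m creep '0 0 0.2 0 255';python3 -c "
from h import *
s=status.read_state();print(s['tool_pos'],s['force'])
i=vision.read_camera('scene')[:,:,::-1]; crop(i,180,180,300,270,6,'pics/s42.png')"
```

```text
time: 61.25
tool_pos: [0.6363, -0.3312, 0.0906]
eef_rot: [0.081, -0.133, 0.988, -0.009]
force: [-2.1, 0.3, 3.2]
width: 0.001
time: 61.35
tool_pos: [0.6361, -0.3313, 0.0885]
eef_rot: [0.081, -0.133, 0.988, -0.009]
force: [0.2, 1.8, 4.4]
width: 0.0004
time: 61.45
tool_pos: [0.6363, -0.3312, 0.0867]
eef_rot: [0.082, -0.133, 0.988, -0.009]
force: [-5.6, 3.1, 18.3]
width: 0.0005
[ 0.63629382 -0.33123587  0.08672644] [-5.58209642  3.13525943 18.32150826]
```

View pics/s42.png

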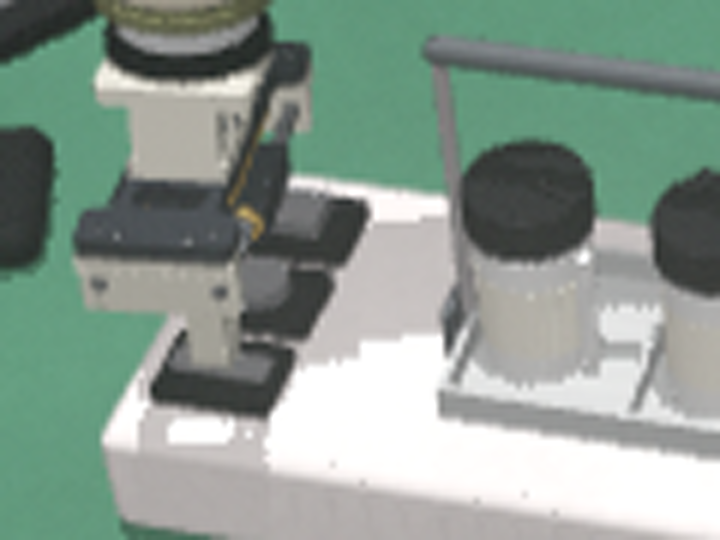

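```bash
python3 -m creep '0 0 -1 0 255;0 0 -2.5 0 255;0 0 -4 0 255;0 0 -4 0 255;0 0 -4 0 255;0 0 -4 0 255;0 0 -4 0 255;0 0 0 0 255'; python3 -c "
from h import *
s=status.read_state();print(yawdeg(),s['tool_pos'],s['force'],s['joint_pos'].round(3))
cv2.imwrite('pics/w43.png',vision.read_camera('wrist')[:,:,::-1])
i=vision.read_camera('scene')[:,:,::-1]; crop(i,180,160,380,300,4,'pics/s43.png')
i=vision.read_camera('top')[:,:,::-1]; crop(i,255,155,455,295,4,'pics/c43.png')"
```

```text
time: 62.3
tool_pos: [0.5941, -0.3337, 0.3271]
eef_rot: [0.08, -0.131, 0.988, -0.008]
force: [-0.3, -0.6, 0.1]
width: 0.0005
-164.6720839920058 [ 0.5940901  -0.33371122  0.32706759] [-0.34530462 -0.64389514  0.081486  ] [-0.122  0.53   0.941  1.729 -0.625  1.043 -1.842]
```

View pics/s43.png

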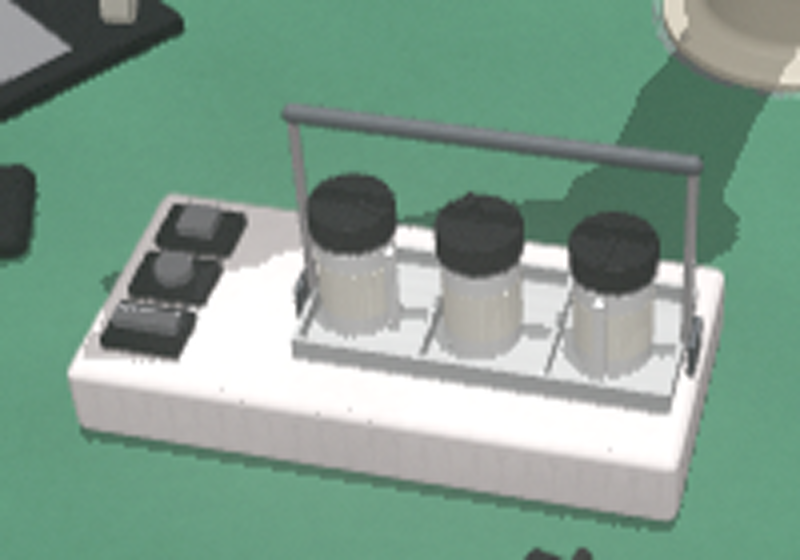

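View pics/c43.png

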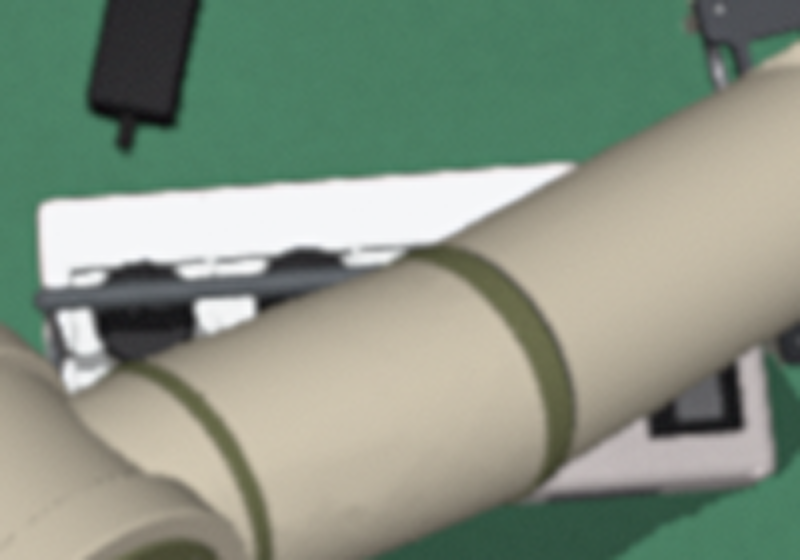

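```bash
python3 - <<'E'
import cv2
from h import crop
i=cv2.imread("pics/c27.png"); crop(i,230,230,540,390,2,"pics/z1.png")
i=cv2.imread("pics/w28.png"); crop(i,0,0,240,340,2,"pics/z2.png")
E
```

```text
(no output)
```

View pics/z1.png

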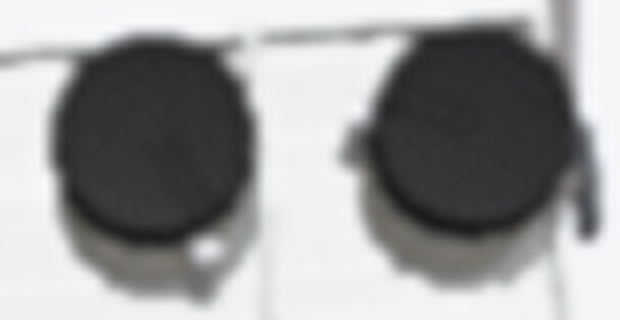

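View pics/z2.png

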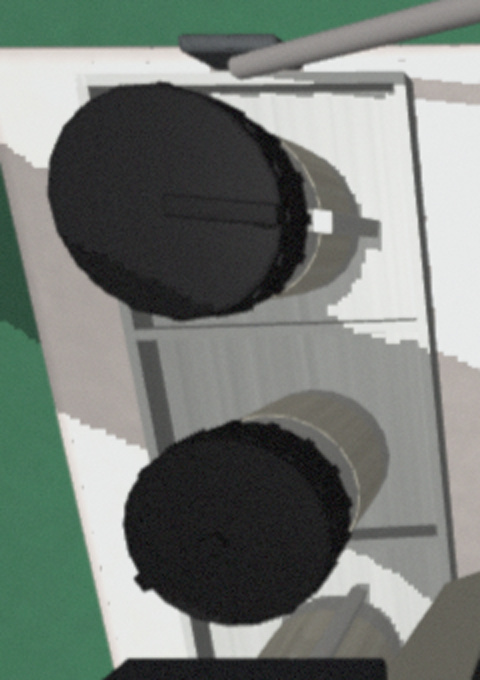

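```bash
python3 - <<'E'
from h import *
f=lambda u,v:(255+(230+u/2)/4,155+(230+v/2)/4)
c=unproj("top",f(153,140),.18); r=unproj("top",f(207,250),.150); print(c,r,np.degrees(np.arctan2(*(r-c)[[1,0]])),np.hypot(*(r-c)[:2]))
c=unproj("top",f(474,130),.18); r=unproj("top",f(353,142),.150); print('A',c,r,np.degrees(np.arctan2(*(r-c)[[1,0]])),np.hypot(*(r-c)[:2]))
i=cv2.imread("pics/c27.png"); i=i[230:390,230:540]; j=np.clip((i.astype(float)-15)*5,0,255).astype(np.uint8)
cv2.imwrite("pics/z3.png",cv2.resize(j,None,fx=2.5,fy=2.5,interpolation=cv2.INTER_CUBIC))
E
```

```text
[ 0.5555867  -0.09796612  0.18      ] [ 0.52912854 -0.11544918  0.15      ] -146.54400759813143 0.03171264283314533
A [ 0.56131485 -0.19157921  0.18      ] [ 0.56314046 -0.15821886  0.15      ] 86.86766848245084 0.03341026543747378
```

View pics/z3.png

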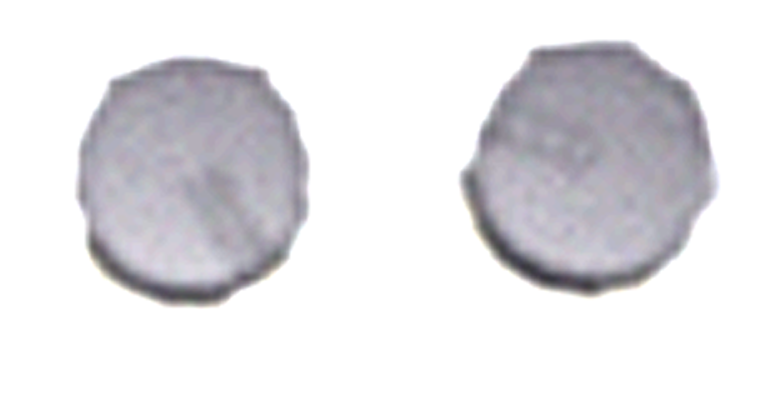

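```bash
python3 -c "
from h import *
from rig import ticket
i=vision.read_camera('scene')[:,:,::-1]; cv2.imwrite('pics/s44.png',i)
s=status.read_state();print(s['time'],s['force'],s['qvel'].round(3)); print(ticket.job_done())"
```

```text
62.5 [-0.16943977  0.81706485 -0.97496166] [ 0.002  0.016 -0.008  0.004 -0.001  0.001 -0.003]
the job is handed in; nothing more can be done
None
```

View pics/s44.png

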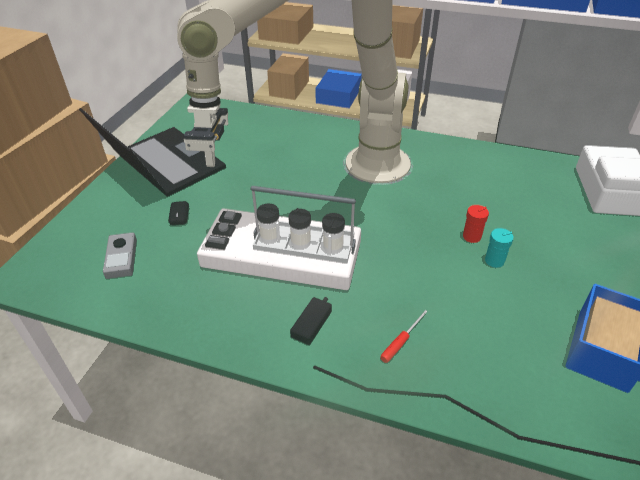

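The job is done and handed in at 62.5 s. I screwed tight the lids of the three black-lidded jars and stood one jar in each bay. I then swung the bar up to its stop and pressed and let go the round, square and long keys, in that order.

**Last checks**
- **Scene:** the last picture shows three jars upright in the tray, the bar standing upright and all three keys back up. The mouse, brick, screwdriver and the red and turquoise look-alikes are where they were at the start.
- **Keys:** each was pressed until it bottomed. The force rose to about 39 N on the round key, 37 N on the square and 18 N on the long, through the fingertips.
- **Bar:** it met its stop at about 32 N. Its ends in the picture match the upright pose worked out from the calibration.
- **Lids:** I turned each one past where its ribs should meet. Jar A turned along with its lid, seen directly. The other two also appear to have turned along, judging by where their ribs ended up.

**Less certain**
- **Rib angles:** the top-camera measurement disagrees between lid rib and jar rib by about 7 degrees for the middle jar and 10 for the right one. Reading error there is about 10 degrees, so it does not show any lid loose. The left jar looked lined up in a closer wrist-camera view.
- **Tool tilt:** the tool slowly tilted to about 9 degrees over the run. I worked around it, but the key presses were made with tilted fingers.
- **Knocked jar:** one jar had been shifted about 1.5 cm before I reached it, so I measured its position again.

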